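# Set the light-scattering goniometer to its angle and load it

### The arm

A 6-joint arm with a two-finger parallel gripper is mounted at the origin on the work surface. World frame = base frame: x ahead of the robot, y to its left, z up, the work surface at z = 0. Lengths are in m, angles in degrees, forces in N, time in s.
With the tool pointing down it reaches from about 0.375 to 0.9 m from the base axis. Payload 3.1 kg.
Tool frame: the origin (TCP) lies between the finger pads; the fingertips stand 11 mm ahead of it and the grasp point (between the pads) lies 8 mm behind it; z points along the fingers, y is the line along which they close (so a half turn about z gives the same grasp; the last joint's range is limited). The gripper opens to 87 mm and grips with 3 to 60 N. Pads are 19 mm wide; open, the fingers measure 117 mm over their backs; the gripper's body (75 mm by 190 mm) begins 51 mm behind the grasp point.
Start: joints at [56.408, 30.224, 82.088, -0, 67.689, -10.227], TCP at [0.248, 0.574, 0.234] pointing down, gripper open.
Joint ranges: [-176.69, 176.69], [-43.24, 126.21], [12.49, 139.97], [-82, 262], [0, 151.66], [-163.58, 163.58]. Speed limits (degrees/s): [159.86, 159.86, 180, 180, 180, 180].

### API

Orientations are given as a 3x3 rotation matrix whose columns are the frame's x, y, z axes.
In Python, from rig import bot gives the robot as it stands.
- The arm moves only by the tool apply_moves, never from a script. Its argument "steps" is a list that holds one entry, the list of rows, each a list of 7 numbers: the shift along the tool's x, y, z in cm, then the turn, a rotation vector about the tool's x, y, z in degrees, then the gripper command: -1 is shut, 1 is fully open, values between are in proportion. In form: [[[dx, dy, dz, rx, ry, rz, jaw], ...]]. A call has 1 to 20 rows; each row is the pose to reach, as a shift and turn from the pose commanded when the call began, along the tool's axes at that moment; what a row does not reach only later rows make up. A row lasts 1/8 s, in which the tool goes at most 62.5 mm and 10.7 degrees, less where a joint would pass 70% of its speed; a pose out of reach is approached as far as the arm can. A call with a gripper value outside its range is refused whole. The fingers move at their own pace and stop on an object; the grip force is fixed at half the most. Time passes only in rows, so rows that repeat a pose let the fingers close. It gives the time, the measured TCP pose, the force, the opening and the grip force at its end, in the units of the state.
- bot.read_state(): the state, without advancing time (a new reading comes with each control period).
- bot.capture(name): name is "scene" or "top"; returns the picture (400x640x3 uint8, blue, green, red); there is no depth.
- bot.camera_model(name): a dict with "intrinsics" (3x3 intrinsics, pixels), "R" (3x3) and "t" (3): a world point X has camera coordinates R X + t. Camera axes: x right, y down, z forward; pixel columns grow to the right and rows downward; lengths in m; the calibration is good to about 2 mm. A picture is of the moment at which its call begins. camera_model takes no time and is no camera call.
- bot.hand_in(): hands the job in; it is judged then, once.
The state is a dict: "time_s": time; "joint_positions": joint angles; "qvel": joint speeds; "tau": joint torques, N m; "position": TCP position; "tcp_rot": TCP orientation; "force": force on the tool from outside, world axes, zero at the start; "moment": the same for the moment, N m; "opening": opening from 0.0 (shut) to 1.0 (fully open); "grasp_force": force on a finger pad.
Only numpy, scipy, OpenCV 4.12 (cv2) and the standard library are available. Lean on these libraries where they do the work, as an engineer would, in place of code of your own. Each camera call takes 0.05 s, during which the arm holds its last target. There are 200 camera calls.

### The job

Set up the goniometer for the next measurement: loosen the orange clamp knob, swing the detector arm by its post until the black pointer stands at the red set mark, and screw the knob fully tight again. Mount the glass reference cell in the brass seat at the centre, T-foot through the slot and then turned a quarter turn so that it is locked, and slide every filter slider lying on the bench fully home into a slot of the arm's housing (any slot, nose first, black handle outwards). Leave the other things on the bench where they are.

Things in the scene. Friction and masses are not known exactly. Their poses are not given: they have to be found in the camera images.
- clamp_knob (a joint): orange bar-shaped clamp knob (grip 60 long x 16 wide x 24 mm high) on the grey clamp block at the rim of the goniometer; its axis is vertical. 0 = fully tight (a hard stop), grows anticlockwise seen from above, up to 1.4 rad = fully loose (stop). Right-hand thread: anticlockwise loosens. It stays where it is left. Tight, it holds the arm by friction; above 0.8 rad the arm swings freely
- knob_grip (a point): centre of the clamp knob's bar grip, on the knob's axis, 72 mm above the bench; x runs along the 60 mm bar, y across its 16 mm, z up. The bar's top is 12 mm above this point, the block below it 22 mm under this point
- swing_arm (a joint): angle of the goniometer's swinging detector arm about the vertical pivot, rad, growing anticlockwise seen from above; light friction when unclamped, stops at -0.05 and 0.75. On this scale the black pointer meets the red set mark when swing_arm equals set_mark
- set_mark (a joint): position of the red set mark on the fixed scale ring, same zero and sense as swing_arm (stays put). The mark stands on the side of the ring opposite to the arm, where the arm's black tail pointer meets it
- pivot_pointer (a point): point on the arm's pivot axis at the table of the arm; x runs out along the arm towards the detector, y to the side where the filter slots open, z up. The black tail pointer lies along -x
- mark_tip (a point): tip of the red set mark (a red tab 16 x 4 x 10 mm on the scale ring), 111 mm from the pivot axis, 36 mm above the bench; x runs from the pivot axis out to the mark
- swing_handle (a point): middle of the upright black post (21 mm diameter, 46 mm high, top 20.5 mm above this point, standing on the blue roof of the filter housing) by which the arm is swung; 103 mm above the bench, 148 mm from the pivot axis
- seat (a point): centre of the bayonet slot in the top face of the brass seat plate (56 x 56 x 6 mm, top 50 mm above the bench) on the vertical pivot axis of the goniometer; x runs along the slot (towards the black laser tube), which is 33 mm long and 13 mm wide; below the plate is a free space 14 mm deep and over 50 mm across
- cell_cap (a point): reference cell: glass cylinder 28 mm diameter x 50 mm with a blue bar-shaped cap, standing upright in a white ring stand (24 mm high) at the start. This point is the centre of the cap bar (44 long x 16 wide x 30 mm high, top 15 mm above this point; below it the wider glass begins); x runs along the bar, z up. Its T-foot (29 long x 9 wide x 8 mm high) lies parallel to the cap bar below the flange; mass about 0.14 kg
- cell_base (a point): centre of the underside of the cell's 42 mm flange, 71 mm under the cap's centre; the T-foot's underside is 16.5 mm below this point (8.5 mm of 8 mm diameter neck, then the 8 mm high T bar); x along the T-foot, z up. With the cell mounted this point lies on the seat
- slot1_end (a point): innermost of three filter slots in the side of the arm's blue-roofed housing: centre of its blind end, where a home filter's nose face rests, at the height of that filter's middle (56.5 mm above the bench). x out along the arm, z up; the mouth is 55 mm away along +y, filters slide in level along -y. Slot 28 wide, 28.5 high: 1.5 mm play each side of a filter, 3.5 mm above it
- slot2_end (a point): the same for the middle slot, 52 mm farther out along the arm. Between the mouths V-shaped noses stand out 12 mm beyond the mouth plane as a lead-in, and the slots' level floor reaches out 40 mm as a loading shelf (44 mm above the bench); the housing's roof is 77.5 mm above the bench
- slot3_end (a point): the same for the outermost slot, 52 mm beyond the middle one. Any filter fits any slot
- red_center (a point): red filter slider (absent in some runs): a straight bar 100 long x 25 x 25 mm, about 0.09 kg, aluminium with a red round window towards the nose and a black handle (the last 38 mm) at the other end; this is the bar's centre, 12.5 mm above what it lies on; x runs along the bar to the nose
- red_nose (a point): centre of the nose end face of the red filter slider (50 mm from the centre); fully home it rests at a slot's inner end, with 45 mm of the handle end sticking out of the mouth
- green_center (a point): green filter slider (absent in some runs): a straight bar 100 long x 25 x 25 mm, about 0.09 kg, aluminium with a green round window towards the nose and a black handle (the last 38 mm) at the other end; this is the bar's centre, 12.5 mm above what it lies on; x runs along the bar to the nose
- green_nose (a point): centre of the nose end face of the green filter slider (50 mm from the centre); fully home it rests at a slot's inner end, with 45 mm of the handle end sticking out of the mouth
- yellow_center (a point): yellow filter slider (absent in some runs): a straight bar 100 long x 25 x 25 mm, about 0.09 kg, aluminium with a yellow round window towards the nose and a black handle (the last 38 mm) at the other end; this is the bar's centre, 12.5 mm above what it lies on; x runs along the bar to the nose
- yellow_nose (a point): centre of the nose end face of the yellow filter slider (50 mm from the centre); fully home it rests at a slot's inner end, with 45 mm of the handle end sticking out of the mouth
- solvent_bottle: amber bottle 60 mm diameter, 150 mm high, a bystander; origin at the centre of its underside
- beaker: glass beaker 68 mm diameter, 85 mm high, a bystander; origin at the centre of its underside
- jar: white jar 60 mm diameter, 75 mm high, a bystander; origin at the centre of its underside
- ball_valve: brass ball valve with a black lever, 80 mm long, a bystander; origin at the centre of its underside
- steel_rule: steel rule 300 x 28 x 3 mm lying flat, a bystander; origin at the centre of its underside
Things that resemble listed ones, but are neither listed nor needed, are in the scene too. Leave any blue look-alike of the part that bears red_center alone.

How it is judged (in metres and radians):
On the way, in this order (a step that is already met when the one before it is completed fails the run):
1. the clamp knob is loosened (turned anticlockwise by at least 0.8 rad) (value of joint clamp_knob above 0.8 rad), for 0.2 s.
2. the arm is swung so that its pointer stands at the red set mark (within 2 degrees), the clamp still loose (angle between the x axis of pivot_pointer and the x axis of mark_tip, either way round below 0.035 rad and value of joint clamp_knob above 0.5 rad), for 0.2 s.
3. the clamp knob is screwed tight again (within 0.15 rad of its stop) with the pointer still at the mark (angle between the x axis of pivot_pointer and the x axis of mark_tip, either way round below 0.035 rad and value of joint clamp_knob below 0.15 rad), for 0.2 s.
At the end, for the whole second after the job is handed in: pointer within 2 degrees of the red mark, knob within 0.15 rad of its tight stop, the cell upright with its flange on the seat (within 4 mm) and its T-foot within 15 degrees of square across the slot, every filter present with its nose within 5 mm of the inner end of a slot, all released (all of step 3 and distance between cell_base and seat below 0.004 m and angle between the x axis of cell_base and the x axis of seat, either way round above 1.31 rad and angle between cell_base's own z axis and vertical below 0.1 rad and (distance between red_nose and slot1_end below 0.005 m or distance between red_nose and slot2_end below 0.005 m or distance between red_nose and slot3_end below 0.005 m) and (distance between green_nose and slot1_end below 0.005 m or distance between green_nose and slot2_end below 0.005 m or distance between green_nose and slot3_end below 0.005 m) and (distance between yellow_nose and slot1_end below 0.005 m or distance between yellow_nose and slot2_end below 0.005 m or distance between yellow_nose and slot3_end below 0.005 m)); the robot touches nothing.
It fails at once if a bystander is moved by more than 5 cm or tipped over (distance of any of solvent_bottle, beaker, jar, ball_valve, steel_rule from where it was at the start of the episode above 0.05 m or angle between any of solvent_bottle, beaker, jar, ball_valve, steel_rule's own z axis and vertical above 0.6 rad).
Of filter_red, filter_green, filter_yellow only 2 to 3 are there at a start; the rules pass over those that are not, and their reading is None.
At some moment in a run one of filter_red, filter_green, filter_yellow may be knocked a few centimetres aside while the robot is not near it.
It also fails if it takes over 210 s, if anything falls off the work surface, if the arm or the gripper's body presses on something with over 40 N, if the wrist force passes 120 N, or if a joint passes its speed limit or range.

## Working session

There is one attempt and no reset: what is moved stays moved. The work goes in short steps, Python scripts to look and compute and a tool call to move; the robot and the scene stay as the last step left them, time stands still between calls to the robot, and variables do not carry over. Pictures are saved under pics/ and viewed, at most 14 in all, crops included, and the job is handed in when it is done.

Besides the shell and the picture viewer there is one more tool, called after "Emit:" by a JSON object that holds its "name" and its "arguments", one argument or row to a line. apply_moves: Moves the arm, as the interface text tells. Its arguments: {"type":"object","properties":{"steps":{"type":"array","items":{"type":"array","items":{"type":"array","items":{"type":"number"}}}}},"required":["steps"]}

```bash
ls; mkdir -p pics; python3 - <<'E'
from rig import bot
import cv2,numpy as np
for n in("scene","top"):
    im=bot.capture(n); cv2.imwrite(f"pics/{n}0.png",im)
    m=bot.camera_model(n); print(n,np.round(m["intrinsics"],1).tolist(),np.round(m["R"],3).tolist(),np.round(m["t"],3).tolist())
s=bot.read_state();print(s)
E
```

```text
pics
scene [[416.9, 0.0, 323.6], [0.0, 416.9, 196.8], [0.0, 0.0, 1.0]] [[0.399, 0.917, 0.006], [0.72, -0.309, -0.621], [-0.567, 0.253, -0.784]] [-0.183, -0.33, 1.567]
top [[413.3, 0.0, 326.3], [0.0, 413.3, 199.0], [0.0, 0.0, 1.0]] [[-0.004, -1.0, 0.018], [-0.999, 0.003, -0.048], [0.048, -0.018, -0.999]] [-0.037, 0.516, 1.385]
{'time_s': 0.1, 'joint_positions': array([ 5.64089555e+01,  3.02726259e+01,  8.21474730e+01, -1.19388778e-03,
        6.76894494e+01, -1.02277232e+01]), 'qvel': array([ 0.09123624, -0.15136785, -0.15321985,  0.00579855, -0.07157333,
        0.00382771]), 'tau': array([-3.31436822e-04, -4.40985739e+01, -1.77150697e+01,  6.35159668e-02,
        5.33235376e-02, -3.63819481e-05]), 'position': array([0.24748225, 0.57323532, 0.23268906]), 'tcp_rot': array([[-9.18011654e-01,  3.96552036e-01, -1.04176472e-03],
       [ 3.96553275e-01,  9.18010310e-01, -1.60335697e-03],
       [ 3.20536281e-04, -1.88501560e-03, -9.99998172e-01]]), 'force': array([0.54518912, 0.12727567, 0.51252925]), 'moment': array([-0.0517003 , -0.01854203, -0.00726866]), 'grasp_force': 0.0, 'opening': 1.00090806603103}
```

View pics/scene0.png

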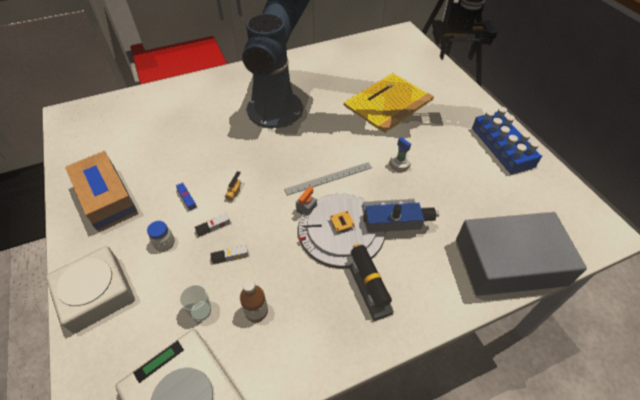

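View pics/top0.png

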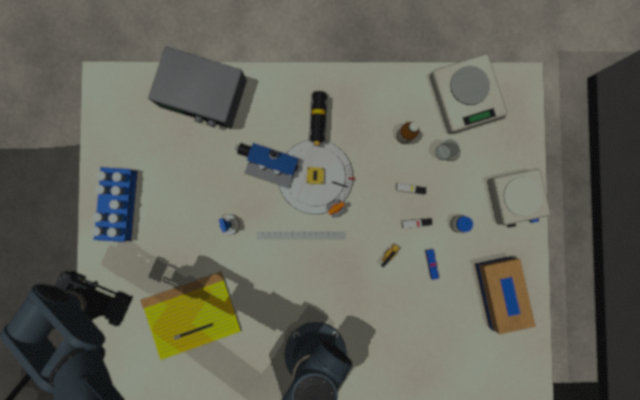

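The scene view shows the goniometer (340,225), the cell on its stand (401,155), and two filters (212,224) and (229,254), plus a blue look-alike (186,195). In the top view the ring centre is about (316,176), the knob (338,208), the red mark (352,179), the cell (228,223), and the filters (410,188) and (417,223).

```bash
cat > h.py <<'E'
from rig import bot
import cv2,numpy as np
from scipy.spatial.transform import Rotation as Ro
def w(n,u,v,z):
    m=bot.camera_model(n);R=np.array(m["R"]);t=np.array(m["t"])
    d=R.T@np.linalg.solve(np.array(m["intrinsics"]),[u,v,1]);c=-R.T@t
    return c+d*(z-c[2])/d[2]
def px(n,X):
    m=bot.camera_model(n);p=np.array(m["intrinsics"])@(np.array(m["R"])@np.array(X)+m["t"]);return p[:2]/p[2]
def tri(ua,ub):
    # scene px, top px -> 3D point
    A=[];b=[]
    for n,u in(("scene",ua),("top",ub)):
        m=bot.camera_model(n);R=np.array(m["R"]);t=np.array(m["t"]);d=R.T@np.linalg.solve(np.array(m["intrinsics"]),[*u,1]);d/=np.linalg.norm(d);P=np.eye(3)-np.outer(d,d)
        A.append(P);b.append(P@(-R.T@t))
    return np.linalg.lstsq(np.vstack(A),np.hstack(b),rcond=None)[0]
def crop(n,u,v,wd,hh,k,name,im=None):
    im=bot.capture(n) if im is None else im
    c=im[v:v+hh,u:u+wd];c=cv2.resize(c,None,fx=k,fy=k,interpolation=cv2.INTER_CUBIC)
    for i in range(0,wd,10): cv2.line(c,(i*k,0),(i*k,6 if i%50 else 14),(255,255,255),1)
    for i in range(0,hh,10): cv2.line(c,(0,i*k),(6 if i%50 else 14,i*k),(255,255,255),1)
    cv2.imwrite(f"pics/{name}.png",c)
def blob(n,lo,hi,roi,im=None):
    im=bot.capture(n) if im is None else im
    u,v,wd,hh=roi;hsv=cv2.cvtColor(im[v:v+hh,u:u+wd],cv2.COLOR_BGR2HSV)
    k=cv2.inRange(hsv,np.array(lo),np.array(hi));p=np.argwhere(k)[:,::-1].astype(float)
    if len(p)<3:return None
    c=p.mean(0);e,V=np.linalg.eigh(np.cov(p.T));return len(p),np.round(c+[u,v],2),np.round(V[:,1],3),np.round(np.sqrt(e),2)
E
python3 - <<'E'
from h import *
t=cv2.imread("pics/top0.png");s=cv2.imread("pics/scene0.png")
crop("top",230,85,135,140,4,"ctop",t)
crop("top",370,170,80,115,5,"ftop",t)
crop("scene",280,130,160,150,4,"cscene",s)
E
```

```text
(no output)
```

View pics/ctop.png

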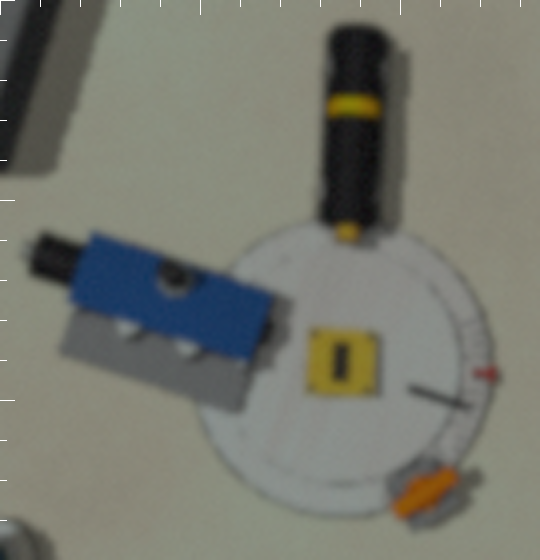

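View pics/ftop.png

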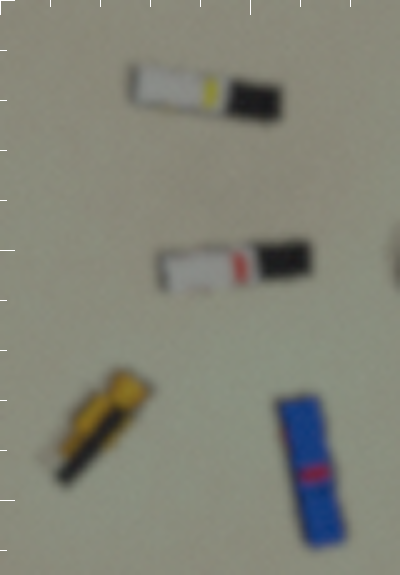

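View pics/cscene.png

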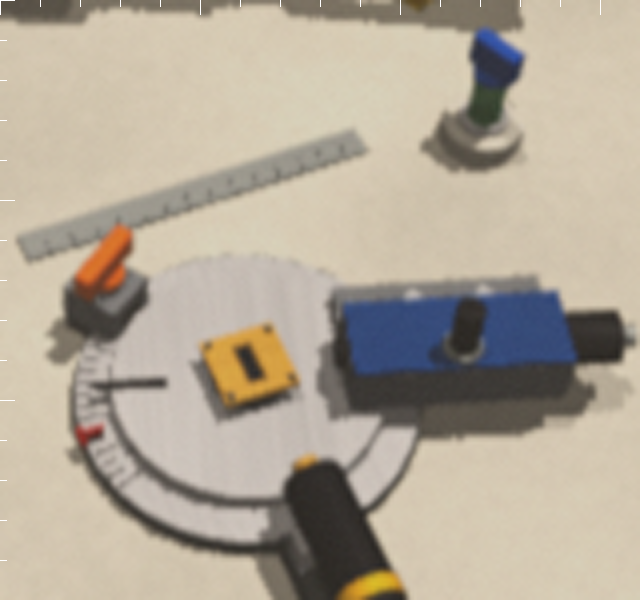

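The crops show: in ctop the seat slot at (342,362), knob bar (394,508)-(458,477), pointer (408,387)-(470,408), red mark (487,373), post top (176,275). In ftop the yellow filter spans (130,85)-(280,105) and the red one (158,272)-(312,258), both with handles to the right. The slots' shelf faces the robot, and no green filter is visible.

```bash
python3 - <<'E'
from h import *
t=cv2.imread("pics/top0.png");s=cv2.imread("pics/scene0.png")
P=lambda *a:print(*[np.round(x,4).tolist() if isinstance(x,np.ndarray) else x for x in a])
c=lambda x,y,k=4,u=230,v=85:(u+x/k-.4,v+y/k-.4)
seat=w("top",*c(342,362),.05); P("seat top",seat,"scene",w("scene",280+250/4-.4,130+363/4-.4,.05))
b=blob("top",(5,150,120),(16,255,255),(320,190,40,35),t);P("knob top",b,w("top",*b[1],.083))
bd=w("top",*(b[1]+b[2]*5),.083)-w("top",*b[1],.083);P("knob bar ang",np.degrees(np.arctan2(bd[1],bd[0])))
b2=blob("scene",(3,150,120),(16,255,255),(290,180,40,40),s);P("knob sc",b2,w("scene",*b2[1],.077))
# pointer/mark/post
m=blob("top",(0,90,80),(6,255,255),(340,165,25,25),t);P("mark",m)
mh=blob("top",(172,90,80),(180,255,255),(340,165,25,25),t);P("mark",mh)
ms=blob("scene",(0,120,80),(6,255,255),(295,230,15,15),s);P("mark sc",ms)
mk=w("top",*c(487,373),.04);P(mk,"scene",w("scene",280+89/4-.4,130+434/4-.4,.04))
d=mk-seat;P("mark ang, r",np.degrees(np.arctan2(d[1],d[0])),np.hypot(*d[:2]))
for z in(.03,.036,.042,.05):
    a=w("top",*c(408,387),z);e=w("top",*c(470,408),z);d=e-a;d2=e-seat;P("ptr",z,np.degrees(np.arctan2(d[1],d[0])),np.degrees(np.arctan2(d2[1],d2[0])),np.hypot(*d2[:2]))
po=w("top",*c(176,273),.1235);d=po-seat;P("post",po,np.degrees(np.arctan2(d[1],d[0])),np.hypot(*d[:2]))
po=w("scene",280+468/4-.4,130+306/4-.4,.1235);d=po-seat;P("post sc",po,np.degrees(np.arctan2(d[1],d[0])),np.hypot(*d[:2]))
rf=[c(92,233),c(273,295),c(248,360),c(70,298)]
for r in rf:P("roof",w("top",*r,.0775),w("top",*r,.0775)-seat)
# cell cap
b=blob("top",(100,120,50),(130,255,255),(215,210,30,30),t);P("cap top",b,w("top",*b[1],.12))
b=blob("scene",(100,120,50),(130,255,255),(390,130,25,25),s);P("cap sc",b,w("scene",*b[1],.12))
f=lambda x,y:(370+x/5-.4,170+y/5-.4)
for n,a,e in(("yel",(130,84),(281,105)),("red",(159,272),(312,258))):
    a=w("top",*f(*a),.025);e=w("top",*f(*e),.025);d=a-e;P(n,(a+e)/2,np.hypot(*d[:2]),np.degrees(np.arctan2(d[1],d[0])))
print(bot.camera_model("top")["R"].shape if 0 else "")
E
```

```text
seat top [0.5927, -0.0019, 0.05] scene [0.5931, -0.0015, 0.05]
knob top (52, array([336.15, 206.88]), array([-0.863,  0.505]), array([1.71, 4.56])) [0.4866, -0.0695, 0.083]
knob bar ang 120.09644347779032
knob sc (109, array([306.16, 194.92]), array([-0.573,  0.82 ]), array([2.35, 4.63])) [0.4867, -0.0683, 0.077]
mark (8, array([352., 178.]), array([1., 0.]), array([0.76, 1.07]))
mark None
mark sc (17, array([301.18, 238.18]), array([-0.97 ,  0.244]), array([0.95, 1.7 ]))
[0.5844, -0.1225, 0.04] scene [0.5973, -0.1272, 0.04]
mark ang, r -93.98392675166946 0.12080543885093238
ptr 0.03 -108.91631894695796 -108.9926952877031 0.11300037215629871
ptr 0.036 -108.91631894695801 -109.28612642248407 0.11276405278357703
ptr 0.042 -108.91631894695794 -109.5807822599582 0.11253070337646112
ptr 0.05 -108.91631894695794 -109.97554792958292 0.11222422276724595
post [0.655, 0.1268, 0.1235] 64.19623523693022 0.1430353554233412
post sc [0.6545, 0.1298, 0.1235] 64.88446523732159 0.14547754476331112
roof [0.6951, 0.1998, 0.0775] [0.1023, 0.2017, 0.0275]
roof [0.6444, 0.0535, 0.0775] [0.0516, 0.0554, 0.0275]
roof [0.5916, 0.0737, 0.0775] [-0.0011, 0.0756, 0.0275]
roof [0.6422, 0.2172, 0.0775] [0.0494, 0.2192, 0.0275]
cap top (80, array([223.94, 224.48]), array([0.557, 0.831]), array([2.34, 3.03])) [0.4322, 0.2804, 0.12]
cap sc (38, array([404.26, 141.53]), array([-0.822, -0.57 ]), array([0.93, 3.44])) [0.4426, 0.2787, 0.12]
yel [0.5494, -0.3237, 0.025] 0.10297705789572992 81.9218012291676
red [0.4346, -0.3423, 0.025] 0.10367051876598474 94.94983854621212
```

```bash
python3 - <<'E'
from h import *
P=lambda *a:print(*[np.round(x,4).tolist() if isinstance(x,np.ndarray) else x for x in a])
seat=np.array([.5929,-.0017,.05])
for a,b in(((301.2,238.2),(352,178)),((301.9,238.1),(351.35,177.85))):
    X=tri(a,b);P(X,px("scene",X),px("top",X))
P("proj",px("scene",w("top",352,178,.036)),px("scene",w("top",352,178,.03)),px("scene",w("top",352,178,.02)))
pt=tri((280+93/4-.4,130+386/4-.4),(230+470/4-.4,85+408/4-.4));P("ptr tip",pt)
pi=tri((280+165/4-.4,130+383/4-.4),(230+408/4-.4,85+387/4-.4));P("ptr inner",pi)
P("knob",tri((306.16,194.92),(336.15,206.88)))
P("cap",tri((404.26,141.53),(223.94,224.48)))
t=cv2.imread("pics/top0.png");s=cv2.imread("pics/scene0.png")
a=cv2.resize(s[215:255,290:330],None,fx=8,fy=8,interpolation=cv2.INTER_CUBIC);b=cv2.resize(t[160:200,330:370],None,fx=8,fy=8,interpolation=cv2.INTER_CUBIC)
d=cv2.resize(t[205:245,205:245],None,fx=8,fy=8,interpolation=cv2.INTER_CUBIC);e=cv2.resize(s[130:170,380:420],None,fx=8,fy=8,interpolation=cv2.INTER_CUBIC)
im=np.vstack([np.hstack([a,b]),np.hstack([d,e])]);im=cv2.resize(im,(600,600));cv2.imwrite("pics/q.png",im)
E
```

```text
[0.5858, -0.1257, 0.022] [301.0534, 238.2001] [351.8849, 177.955]
[0.5863, -0.1236, 0.022] [301.7949, 238.1001] [351.2675, 177.8176]
proj [300.9195, 235.0044] [300.914, 236.3867] [300.9049, 238.6686]
ptr tip [0.5559, -0.1083, 0.0327]
ptr inner [0.5733, -0.0579, 0.0307]
knob [0.487, -0.0691, 0.0778]
cap [0.4329, 0.2844, 0.109]
```

View pics/q.png

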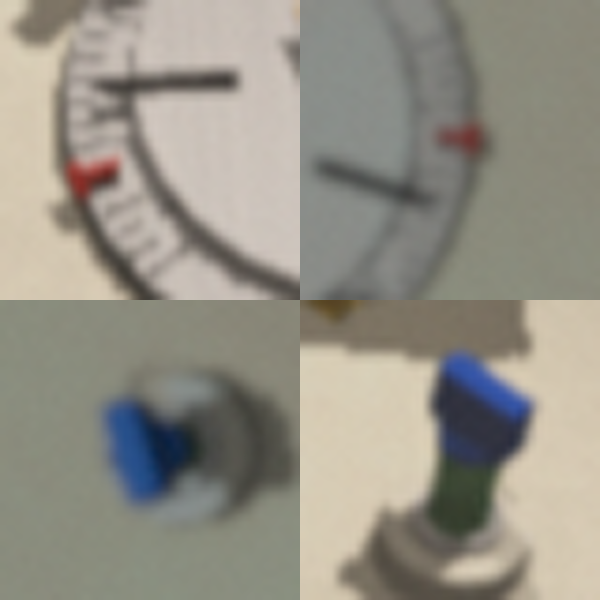

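q.png: the mark tip is at scene (305,237) and top (348.2,177.6), with a radial tab. The cap bar's top face in the top view runs (118,410)-(150,497) in the lower-left quadrant.

```bash
cat >> h.py <<'E'
def go(g,yaw,tz=None):
    """row to bring grasp point to g with tool down, tool-y at yaw deg (mod 180)"""
    s=bot.read_state();R=np.array(s["tcp_rot"]);p=np.array(s["position"])
    cur=np.degrees(np.arctan2(R[1,1],R[0,1]));d=(yaw-cur+90)%180-90
    y=np.radians(cur+d);Rt=np.array([[-np.sin(y),np.cos(y),0],[np.cos(y),np.sin(y),0],[0,0,-1.]])
    T=np.array(g)-[0,0,.008]
    r=np.round(np.r_[R.T@(T-p)*100,Ro.from_matrix(R.T@Rt).as_rotvec(degrees=True)],2)
    print("row",r.tolist(),"n>=",max(np.linalg.norm(r[:3])/6.25,abs(d)/10.7).round(1),"yaw now",cur.round(1));return r
def st():
    s=bot.read_state();R=s["tcp_rot"];print("t",round(s["time_s"],1),"grasp",np.round(s["position"]+np.array([0,0,.008]),4),"yaw",np.degrees(np.arctan2(R[1,1],R[0,1])).round(1),"tilt",np.round(R[2],3),"F",np.round(s["force"],1),"M",np.round(s["moment"],2),"open",round(s["opening"]*87,1),"gf",round(s["grasp_force"],1),"q",np.round(s["joint_positions"],1))
E
python3 - <<'E'
from h import *
P=lambda *a:print(*[np.round(x,4).tolist() if isinstance(x,np.ndarray) else x for x in a])
seat=np.array([.5929,-.0017,.05])
X=tri((305,236.8),(348.2,177.6));P(X)
for u in((348.2,177.6),(354,178.2),(351.9,178)):
    d=w("top",*u,.036)-seat;P(np.degrees(np.arctan2(d[1],d[0])),np.hypot(*d[:2]))
d=w("scene",305,236.8,.036)-seat;P("sc",np.degrees(np.arctan2(d[1],d[0])),np.hypot(*d[:2]))
q=lambda x,y:(205+x/7.5-.5,205+(y-300)/7.5-.5)
a=w("top",*q(118,410),.14);b=w("top",*q(150,497),.14);P("cap",(a+b)/2,np.degrees(np.arctan2(*(a-b)[1::-1])),np.hypot(*(a-b)[:2]))
q=lambda x,y:(380+(x-300)/7.5-.5,130+(y-300)/7.5-.5)
a=w("scene",*q(460,357),.14);b=w("scene",*q(527,408),.14);P("cap sc",(a+b)/2,np.degrees(np.arctan2(*(a-b)[1::-1])),np.hypot(*(a-b)[:2]))
q=lambda x,y:(205+x/7.5-.5,205+(y-300)/7.5-.5)
P("ring",w("top",*q(193,443),.02))
P("cap base z", tri((380+(490-300)/7.5-.5,130+85/7.5-.5),(205+134/7.5-.5,205+153/7.5-.5)))
go((.487,-.069,.2),28);go((.487,-.069,.076),28)
E
```

```text
[0.5867, -0.1135, 0.0233]
-93.76971701822019 0.11079715992630244
-94.11160282480644 0.13026529397775582
-94.02708913474768 0.12321882442245971
sc -89.26925123796154 0.1149354817177976
cap [0.431, 0.2806, 0.14] 20.517830399306877 0.03778915453855998
cap sc [0.4565, 0.2704, 0.14] -164.7349093073023 0.037652779147280435
ring [0.434, 0.2823, 0.02]
cap base z [0.4312, 0.2885, 0.109]
row [-47.46, -49.45, 4.15, -0.11, 0.02, 38.64] n>= 11.0 yaw now 66.6
row [-47.46, -49.43, 16.55, -0.11, 0.02, 38.64] n>= 11.3 yaw now 66.6
```

Emit:
{"name": "apply_moves", "arguments": {
  "steps": [
    [[-47.5, -49.4, 4.2, 0, 0, 38.6, 0], [-47.5, -49.4, 4.2, 0, 0, 38.6, 0], [-47.5, -49.4, 4.2, 0, 0, 38.6, 0], [-47.5, -49.4, 4.2, 0, 0, 38.6, 0], [-47.5, -49.4, 4.2, 0, 0, 38.6, 0], [-47.5, -49.4, 4.2, 0, 0, 38.6, 0], [-47.5, -49.4, 4.2, 0, 0, 38.6, 0], [-47.5, -49.4, 4.2, 0, 0, 38.6, 0], [-47.5, -49.4, 4.2, 0, 0, 38.6, 0], [-47.5, -49.4, 4.2, 0, 0, 38.6, 0], [-47.5, -49.4, 4.2, 0, 0, 38.6, 0], [-47.5, -49.4, 4.2, 0, 0, 38.6, 0], [-47.5, -49.4, 13, 0, 0, 38.6, 0], [-47.5, -49.4, 13, 0, 0, 38.6, 0], [-47.5, -49.4, 13, 0, 0, 38.6, 0]]
  ]
}}

```text
time_s: 1.98
position: [0.4858, -0.0666, 0.1018]
tcp_rot: [[-0.471, 0.882, -0.006], [0.882, 0.471, 0.002], [0.005, -0.004, -1.0]]
force: [0.0, 0.1, 0.5]
opening: 0.496
grasp_force: 0.0
```

```bash
python3 - <<'E'
from h import *
st()
crop("top",290,150,80,80,5,"k1");print(px("top",(.487,-.069,.084)))
go((.487,-.069,.076),28)
E
```

```text
t 2.0 grasp [ 0.4858 -0.0666  0.1098] yaw 28.1 tilt [ 0.005 -0.004 -1.   ] F [0.  0.1 0.5] M [-0.03  0.03  0.01] open 43.1 gf 0.0 q [-20.9  32.5 107.6   0.   40.2 -49. ]
[335.99881107 206.75852041]
row [-0.17, -0.09, 3.51, -0.1, -0.12, 0.08] n>= 0.6 yaw now 28.1
```

View pics/k1.png

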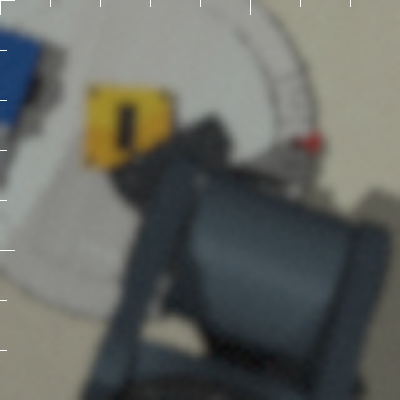

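The wrist hides the knob in k1 (expected knob pixel (336,207)), so I go on by numbers and feel.

Emit:
{"name": "apply_moves", "arguments": {
  "steps": [
    [[-0.2, -0.1, 2, 0, 0, 0, 0], [-0.2, -0.1, 3.5, 0, 0, 0, 0], [-0.2, -0.1, 3.5, 0, 0, 0, 0], [-0.2, -0.1, 3.5, 0, 0, 0, -1], [-0.2, -0.1, 3.5, 0, 0, 0, -1], [-0.2, -0.1, 3.5, 0, 0, 0, -1], [-0.2, -0.1, 3.5, 0, 0, 0, -1], [-0.2, -0.1, 3.5, 0, 0, 0, -1]]
  ]
}}

```text
time_s: 3.02
position: [0.4863, -0.0711, 0.0689]
tcp_rot: [[-0.473, 0.881, -0.004], [0.881, 0.473, -0.001], [0.001, -0.004, -1.0]]
force: [-4.0, -5.1, 5.1]
opening: 0.186
grasp_force: 29.4
```

```bash
python3 -c "
from h import *
st()"
```

```text
t 3.0 grasp [ 0.4863 -0.0711  0.0769] yaw 28.2 tilt [ 0.001 -0.004 -1.   ] F [-4.  -5.1  5.1] M [-0.87  0.89  0.24] open 16.2 gf 29.4 q [-21.3  36.1 108.6  -0.2  35.4 -49.3]
```

Emit:
{"name": "apply_moves", "arguments": {
  "steps": [
    [[-0.1, -0.2, 0, 0, 0, 0, -1], [-0.1, -0.2, 0, 0, 0, -8, -1], [-0.1, -0.2, 0, 0, 0, -16, -1], [-0.1, -0.2, 0, 0, 0, -24, -1], [-0.1, -0.2, 0, 0, 0, -32, -1], [-0.1, -0.2, 0, 0, 0, -40, -1], [-0.1, -0.2, 0, 0, 0, -48, -1], [-0.1, -0.2, 0, 0, 0, -56, -1], [-0.1, -0.2, 0, 0, 0, -64, -1], [-0.1, -0.2, 0, 0, 0, -68, -1], [-0.1, -0.2, 0, 0, 0, -68, -1], [-0.1, -0.2, 0, 0, 0, -68, -1]]
  ]
}}

```text
time_s: 4.53
position: [0.4884, -0.0678, 0.0689]
tcp_rot: [[-0.995, -0.1, 0.004], [-0.1, 0.995, 0.006], [-0.004, 0.006, -1.0]]
force: [8.9, 19.8, 2.0]
opening: 0.185
grasp_force: 30.0
```

```bash
python3 -c "
from h import *
st()"
```

```text
t 4.5 grasp [ 0.4884 -0.0678  0.0769] yaw 95.7 tilt [-0.004  0.006 -1.   ] F [ 8.9 19.8  2. ] M [ 3.6  -1.22 -0.  ] open 16.1 gf 30.0 q [ -21.2   36.1  108.6    0.7   35.2 -117.5]
```

```bash
python3 -c "
from h import *
go((.656,.130,.2),-25.5);go((.656,.130,.106),-25.5)"
```

```text
row [-18.7, 18.08, -12.12, 0.18, 0.41, -58.77] n>= 5.5 yaw now 95.7
row [-18.66, 18.02, -2.72, 0.18, 0.41, -58.77] n>= 5.5 yaw now 95.7
```

Emit:
{"name": "apply_moves", "arguments": {
  "steps": [
    [[0, 0, 0, 0, 0, 0, 0.1], [0, 0, 0, 0, 0, 0, 0.1], [0, 0, -6, 0, 0, 0, 0.1], [0, 0, -12.1, 0, 0, 0, 0.1], [-18.7, 18.1, -12.1, 0.2, 0.4, -58.8, 0.1], [-18.7, 18.1, -12.1, 0.2, 0.4, -58.8, 0.1], [-18.7, 18.1, -12.1, 0.2, 0.4, -58.8, 0.1], [-18.7, 18.1, -12.1, 0.2, 0.4, -58.8, 0.1], [-18.7, 18.1, -12.1, 0.2, 0.4, -58.8, 0.1], [-18.7, 18.1, -12.1, 0.2, 0.4, -58.8, 0.1], [-18.7, 18.1, -12.1, 0.2, 0.4, -58.8, 0.1], [-18.7, 18.1, -12.1, 0.2, 0.4, -58.8, 0.1], [-18.7, 18.1, -6.5, 0.2, 0.4, -58.8, 0.1], [-18.7, 18.1, -6.5, 0.2, 0.4, -58.8, 0.1]]
  ]
}}

```text
time_s: 6.28
position: [0.6496, 0.1268, 0.1293]
tcp_rot: [[-0.427, -0.904, -0.015], [-0.904, 0.427, -0.007], [0.013, 0.01, -1.0]]
force: [-0.1, 0.1, -0.9]
opening: 0.555
grasp_force: 0.0
```

```bash
python3 - <<'E'
from h import *
st()
im=bot.capture("top");cv2.imwrite("pics/t2.png",im)
b=blob("top",(5,150,120),(16,255,255),(320,190,40,35),im);print(b,w("top",*b[1],.083))
a=w("top",*b[1],.083);bd=w("top",*(b[1]+b[2]*5),.083)-a;print(np.degrees(np.arctan2(bd[1],bd[0])))
go((.656,.130,.106),-25.5)
E
```

```text
t 6.3 grasp [0.6496 0.1268 0.1373] yaw 154.7 tilt [ 0.013  0.01  -1.   ] F [-0.1  0.1 -0.9] M [0.08 0.09 0.02] open 48.3 gf 0.0 q [   1.6   40.2   80.7   -0.4   59.9 -153. ]Traceback (most recent call last):
  File "<stdin>", line 4, in <module>
TypeError: 'NoneType' object is not subscriptable
```

```bash
python3 - <<'E'
from h import *
go((.656,.130,.107),141)
E
```

```text
row [-0.48, -0.26, 3.29, 0.23, -0.6, 13.76] n>= 1.3 yaw now 154.8
```

Emit:
{"name": "apply_moves", "arguments": {
  "steps": [
    [[-0.5, -0.3, 0, 0.2, -0.6, 13.8, 0.1], [-0.5, -0.3, 0, 0.2, -0.6, 13.8, 0.1], [-0.5, -0.3, 3.3, 0.2, -0.6, 13.8, 0.1], [-0.5, -0.3, 3.3, 0.2, -0.6, 13.8, 0.1], [-0.5, -0.3, 3.3, 0.2, -0.6, 13.8, -1], [-0.5, -0.3, 3.3, 0.2, -0.6, 13.8, -1], [-0.5, -0.3, 3.3, 0.2, -0.6, 13.8, -1], [-0.5, -0.3, 3.3, 0.2, -0.6, 13.8, -1], [-0.5, -0.3, 3.3, 0.2, -0.6, 13.8, -1]]
  ]
}}

```text
time_s: 7.45
position: [0.6587, 0.1309, 0.1013]
tcp_rot: [[-0.629, -0.777, 0.006], [-0.777, 0.629, 0.001], [-0.004, -0.004, -1.0]]
force: [0.1, 1.2, 4.4]
opening: 0.227
grasp_force: 30.0
```

```bash
python3 - <<'E'
from h import *
st()
s=bot.read_state();p=np.array(s["position"]);R=np.array(s["tcp_rot"]);c=np.array([.5929,-.0017,p[2]])
d=p-c;print("post ang,r",np.degrees(np.arctan2(d[1],d[0])),np.hypot(*d[:2]))
for a in(5,10,12,14,15,16):
    print(a,np.round(100*R.T@(Ro.from_euler("z",a,degrees=True).apply(d)-d),2))
E
```

```text
t 7.5 grasp [0.6587 0.1309 0.1093] yaw 141.0 tilt [-0.004 -0.004 -1.   ] F [0.1 1.2 4.4] M [ 0.3   0.24 -0.04] open 19.7 gf 30.0 q [ 1.700e+00  4.250e+01  8.110e+01  1.000e-01  5.610e+01 -1.394e+02]
post ang,r 63.617992774603046 0.14798186583205805
5 [ 0.34  1.25 -0.01]
10 [ 0.78  2.46 -0.01]
12 [ 0.99  2.93 -0.02]
14 [ 1.21  3.4  -0.02]
15 [ 1.33  3.63 -0.02]
16 [ 1.45  3.86 -0.02]
```

Emit:
{"name": "apply_moves", "arguments": {
  "steps": [
    [[0.15, 0.65, 0, 0, 0, -2.5, -1], [0.34, 1.25, 0, 0, 0, -5, -1], [0.55, 1.85, 0, 0, 0, -7.5, -1], [0.78, 2.46, 0, 0, 0, -10, -1], [1.05, 3.05, 0, 0, 0, -12.5, -1], [1.33, 3.63, 0, 0, 0, -15, -1], [1.33, 3.63, 0, 0, 0, -15, -1], [1.33, 3.63, 0, 0, 0, -15, -1]]
  ]
}}

```text
time_s: 8.45
position: [0.6222, 0.1434, 0.1013]
tcp_rot: [[-0.406, -0.914, 0.006], [-0.914, 0.407, 0.001], [-0.003, -0.005, -1.0]]
force: [-0.5, 1.0, 6.1]
opening: 0.235
grasp_force: 30.0
```

```bash
python3 - <<'E'
from h import *
st()
p=np.array(bot.read_state()["position"]);d=p-[.5929,-.0017,0];print("post ang",np.degrees(np.arctan2(d[1],d[0])),np.hypot(*d[:2]))
im=bot.capture("top");cv2.imwrite("pics/t3.png",im)
b=cv2.resize(im[150:225,300:375],(600,600),interpolation=cv2.INTER_CUBIC);cv2.imwrite("pics/t3c.png",b)
E
```

```text
t 8.4 grasp [0.6222 0.1434 0.1093] yaw 156.0 tilt [-0.003 -0.005 -1.   ] F [-0.5  1.   6.1] M [ 0.41  0.35 -0.08] open 20.4 gf 30.0 q [ 2.900e+00  4.050e+01  8.630e+01  1.000e-01  5.290e+01 -1.531e+02]
post ang 78.57479057469851 0.1480436937335632
```

View pics/t3c.png

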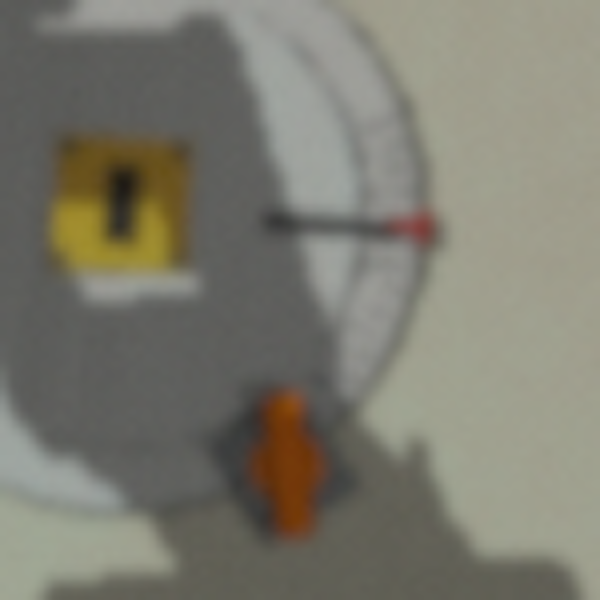

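The pointer, (268,219)-(395,231) in t3c, runs into the red mark (415,228); the knob bar is now nearly along x. I'll measure the residual at sub-pixel level.

```bash
cat >> h.py <<'E'
def ptr(im,piv=(.5929,-.0017)):
    g=im.astype(float);d=[]
    for u in range(336,347):
        col=255-g[172:184,u].mean(1);col=np.clip(col-np.median(col)-8,0,None)
        d.append([u,172+(col*np.arange(12)).sum()/col.sum()])
    d=np.array(d);k=np.polyfit(d[:,0],d[:,1],1);print("res",np.round(d[:,1]-np.polyval(k,d[:,0]),2))
    f=lambda v:np.degrees(np.arctan2(v[1],v[0]))
    a,b=(w("top",u,np.polyval(k,u),.036) for u in(336,346));c=np.array([*piv,.036])
    r=g[:,:,2]-g[:,:,:2].max(2);r=np.clip(r[170:188,344:360]-25,0,None);vv,uu=np.mgrid[170:188,344:360]
    m=w("top",(r*uu).sum()/r.sum(),(r*vv).sum()/r.sum(),.036)
    print("ptr dir",f(b-a),"ptr from piv",f(b-c),f((a+b)/2-c),"mark",f(m-c),np.hypot(*(m-c)[:2]))
E
python3 -c "
from h import *
ptr(cv2.imread('pics/t3.png'))"
```

```text
res [ 0.03  0.37 -0.05 -0.13 -0.17 -0.14 -0.13 -0.05 -0.03  0.09  0.2 ]
ptr dir -92.27041968034906 ptr from piv -94.84672254610763 -95.34200412173912 mark -93.8816260693882 0.12217430111932308
```

Emit:
{"name": "apply_moves", "arguments": {
  "steps": [
    [[0.05, 0.2, 0, 0, 0, -0.8, -1], [0.05, 0.2, 0, 0, 0, -0.8, -1], [0.05, 0.2, 0, 0, 0, -0.8, -1], [0.05, 0.2, 0, 0, 0, -0.8, 0.1], [0.05, 0.2, 0, 0, 0, -0.8, 0.1], [0.05, 0.2, 0, 0, 0, -0.8, 0.1], [0.05, 0.2, -6, 0, 0, -0.8, 0.1], [0.05, 0.2, -8, 0, 0, -0.8, 0.1]]
  ]
}}

```text
time_s: 9.5
position: [0.6211, 0.1433, 0.183]
tcp_rot: [[-0.393, -0.919, 0.01], [-0.919, 0.393, 0.0], [-0.004, -0.009, -1.0]]
force: [0.7, -0.0, 0.2]
opening: 0.547
grasp_force: 0.0
```

```bash
python3 - <<'E'
from h import *
st()
im=bot.capture("top");cv2.imwrite("pics/t4.png",im);ptr(im)
b=cv2.resize(im[160:205,325:370],(600,600),interpolation=cv2.INTER_CUBIC);cv2.imwrite("pics/t4c.png",b)
for p in((336,199),(336,216)):print(w("top",*p,.084))
go((.4855,-.0675,.15),95.5);go((.4855,-.0675,.076),95.5)
E
```

```text
t 9.5 grasp [0.6211 0.1433 0.191 ] yaw 156.8 tilt [-0.004 -0.009 -1.   ] F [ 0.7 -0.   0.2] M [0.02 0.05 0.06] open 47.6 gf 0.0 q [   3.    34.2   83.4   -0.    61.8 -153.9]
res [ 0.23  0.15 -0.02 -0.12 -0.17 -0.23 -0.1  -0.08 -0.1   0.39  0.05]
ptr dir -98.85077584572403 ptr from piv -95.63411393947347 -95.00897386818896 mark -93.84877547929705 0.1228415055411164
[ 0.51192381 -0.06913438  0.084     ]
[ 0.45737097 -0.0688486   0.084     ]
row [24.78, 4.3, 4.11, -0.43, 0.64, 61.35] n>= 5.7 yaw now 156.8
row [24.82, 4.39, 11.51, -0.43, 0.64, 61.35] n>= 5.7 yaw now 156.8
```

View pics/t4c.png

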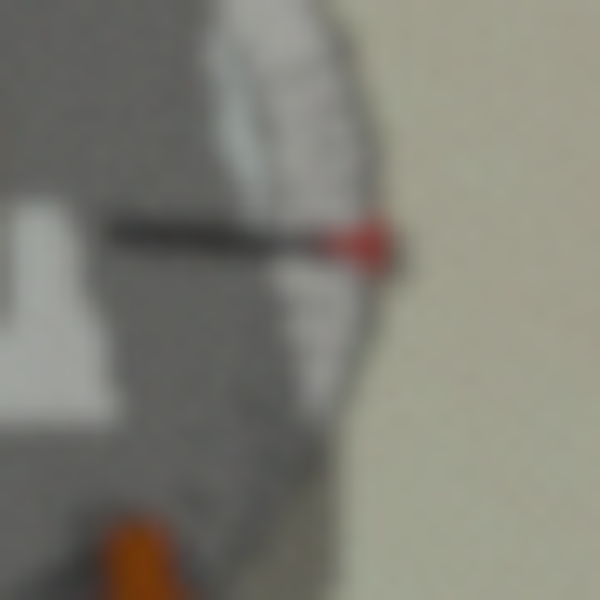

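t4c: the pointer (115,230)-(320,244) is collinear with the mark (350,245). Now I tighten the knob.

Emit:
{"name": "apply_moves", "arguments": {
  "steps": [
    [[24.9, 4.4, 4, -0.4, 0.6, 61.3, 0], [24.9, 4.4, 4, -0.4, 0.6, 61.3, 0], [24.9, 4.4, 4, -0.4, 0.6, 61.3, 0], [24.9, 4.4, 4, -0.4, 0.6, 61.3, 0], [24.9, 4.4, 4, -0.4, 0.6, 61.3, 0], [24.9, 4.4, 4, -0.4, 0.6, 61.3, 0], [24.9, 4.4, 4, -0.4, 0.6, 61.3, 0], [24.9, 4.4, 4, -0.4, 0.6, 61.3, 0], [24.9, 4.4, 9, -0.4, 0.6, 61.3, 0], [24.9, 4.4, 11.3, -0.4, 0.6, 61.3, 0], [24.9, 4.4, 11.3, -0.4, 0.6, 61.3, 0], [24.9, 4.4, 11.3, -0.4, 0.6, 61.3, -1], [24.9, 4.4, 11.3, -0.4, 0.6, 61.3, -1], [24.9, 4.4, 11.3, -0.4, 0.6, 61.3, -1], [24.9, 4.4, 11.3, -0.4, 0.6, 61.3, -1]]
  ]
}}

```text
time_s: 11.42
position: [0.4819, -0.0682, 0.0672]
tcp_rot: [[-0.995, -0.096, -0.006], [-0.096, 0.995, -0.0], [0.006, 0.0, -1.0]]
force: [-0.1, 2.6, 3.4]
opening: 0.182
grasp_force: 30.0
```

```bash
python3 -c "
from h import *
st()"
```

```text
t 11.4 grasp [ 0.4819 -0.0682  0.0752] yaw 95.5 tilt [ 0.006  0.    -1.   ] F [-0.1  2.6  3.4] M [0.34 0.01 0.08] open 15.9 gf 30.0 q [ -21.2   36.2  109.2   -0.2   34.9 -116.5]
```

Emit:
{"name": "apply_moves", "arguments": {
  "steps": [
    [[-0.1, 0, 0, 0, 0, 8, -1], [-0.2, 0, 0, 0, 0, 16, -1], [-0.25, 0, 0, 0, 0, 24, -1], [-0.25, 0, 0, 0, 0, 32, -1], [-0.25, 0, 0, 0, 0, 40, -1], [-0.25, 0, 0, 0, 0, 48, -1], [-0.25, 0, 0, 0, 0, 56, -1], [-0.25, 0, 0, 0, 0, 62, -1], [-0.25, 0, 0, 0, 0, 67, -1], [-0.25, 0, 0, 0, 0, 70, -1], [-0.25, 0, 0, 0, 0, 70, -1], [-0.25, 0, 0, 0, 0, 70, -1]]
  ]
}}

```text
time_s: 12.92
position: [0.4832, -0.0665, 0.0672]
tcp_rot: [[-0.434, 0.901, -0.008], [0.901, 0.434, 0.001], [0.005, -0.007, -1.0]]
force: [-0.3, 6.5, 6.1]
opening: 0.193
grasp_force: 31.5
```

```bash
python3 -c "
from h import *
st()"
```

```text
t 12.9 grasp [ 0.4832 -0.0665  0.0752] yaw 25.7 tilt [ 0.005 -0.007 -1.   ] F [-0.3  6.5  6.1] M [ 1.05 -0.01  0.8 ] open 16.8 gf 31.5 q [-20.9  36.2 109.   -0.2  35.3 -46.5]
```

```bash
python3 - <<'E'
from h import *
q=lambda x,y:(205+x/7.5-.5,205+(y-300)/7.5-.5)
a=w("top",*q(118,408),.11);b=w("top",*q(150,499),.11);print("cap",(a+b)/2,np.degrees(np.arctan2(*(a-b)[1::-1])),np.hypot(*(a-b)[:2]))
q2=lambda x,y:(380+(x-300)/7.5-.5,130+(y-300)/7.5-.5)
a=w("scene",*q2(460,357),.11);b=w("scene",*q2(527,408),.11);print("cap sc",(a+b)/2,np.degrees(np.arctan2(*(a-b)[1::-1])),np.hypot(*(a-b)[:2]))
print("ring",w("top",*q(194,445),.024))
go((.434,.282,.2),-70);go((.434,.282,.098),-70)
E
```

```text
cap [0.43062919 0.28755507 0.11      ] 19.705642770611703 0.040248706306620766
cap sc [0.43137754 0.29071082 0.11      ] -164.73490930730227 0.03892885502266036
ring [0.43310372 0.28099664 0.024     ]
row [33.59, 10.61, -12.4, -0.13, -0.52, -84.26] n>= 7.9 yaw now 25.7
row [33.54, 10.69, -2.2, -0.13, -0.52, -84.26] n>= 7.9 yaw now 25.7
```

```bash
python3 - <<'E'
from h import *
print("ring sc",w("scene",280+479/4-.4,130+130/4-.4,.024))
go((.431,.2875,.2),107.5);go((.431,.2875,.103),107.5)
E
```

```text
ring sc [0.43974186 0.27925432 0.024     ]
row [34.21, 10.58, -12.39, -0.15, -0.51, -81.76] n>= 7.6 yaw now 25.7
row [34.17, 10.65, -2.69, -0.15, -0.51, -81.76] n>= 7.6 yaw now 25.7
```

Emit:
{"name": "apply_moves", "arguments": {
  "steps": [
    [[0, 0, 0, 0, 0, 0, 0.3], [0, 0, 0, 0, 0, 0, 0.3], [0, 0, -6, 0, 0, 0, 0.3], [0, 0, -12.4, 0, 0, 0, 0.3], [34.2, 10.6, -12.4, -0.2, -0.5, -81.8, 0.3], [34.2, 10.6, -12.4, -0.2, -0.5, -81.8, 0.3], [34.2, 10.6, -12.4, -0.2, -0.5, -81.8, 0.3], [34.2, 10.6, -12.4, -0.2, -0.5, -81.8, 0.3], [34.2, 10.6, -12.4, -0.2, -0.5, -81.8, 0.3], [34.2, 10.6, -12.4, -0.2, -0.5, -81.8, 0.3], [34.2, 10.6, -12.4, -0.2, -0.5, -81.8, 0.3], [34.2, 10.6, -12.4, -0.2, -0.5, -81.8, 0.3], [34.2, 10.6, -12.4, -0.2, -0.5, -81.8, 0.3], [34.2, 10.6, -12.4, -0.2, -0.5, -81.8, 0.3]]
  ]
}}

```text
time_s: 14.68
position: [0.4332, 0.286, 0.1908]
tcp_rot: [[-0.955, -0.296, 0.002], [-0.296, 0.955, -0.0], [-0.001, -0.001, -1.0]]
force: [-1.0, 0.7, 1.2]
opening: 0.651
grasp_force: 0.0
```

```bash
python3 - <<'E'
from h import *
st()
im=bot.capture("top");cv2.imwrite("pics/t5.png",im);ptr(im)
b=blob("top",(3,120,90),(17,255,255),(320,190,40,35),im)
if b:
    a=w("top",*b[1],.083);bd=w("top",*(b[1]+b[2]*5),.083)-a;print("knob",b[0],a,np.degrees(np.arctan2(bd[1],bd[0])))
# seat yellow plate fit
hsv=cv2.cvtColor(im[155:195,295:335],cv2.COLOR_BGR2HSV);k=cv2.inRange(hsv,np.array((17,90,60)),np.array((32,255,255)))
p=np.argwhere(k)[:,::-1].astype(np.float32)+[295,155]
r=cv2.minAreaRect(p.astype(np.float32));print("seat rect",r,w("top",*r[0],.05))
s=bot.capture("scene");cv2.imwrite("pics/s5.png",s)
A=cv2.resize(s[120:200,360:440],(400,400),interpolation=cv2.INTER_CUBIC);B=cv2.resize(im[150:230,290:370],(400,400),interpolation=cv2.INTER_CUBIC);cv2.imwrite("pics/q5.png",np.hstack([A,B]))
go((.431,.2875,.103),107.5)
E
```

```text
t 14.7 grasp [0.4332 0.286  0.1988] yaw 107.2 tilt [-0.001 -0.001 -1.   ] F [-1.   0.7  1.2] M [ 0.06  0.07 -0.  ] open 56.6 gf 0.0 q [ 21.1  25.5  99.8  -0.1  54.6 -86. ]
res [-0.01  0.03  0.02 -0.01 -0.02 -0.   -0.03 -0.03  0.05  0.    0.  ]
ptr dir -93.38919822263283 ptr from piv -94.20300847177816 -94.35985928828818 mark -93.89467023296304 0.1230435397003144
knob 109 [ 0.48410387 -0.0684839   0.083     ] 121.01577800237237
seat rect ((315.0, 175.0), (16.0, 16.0), 90.0) [ 0.593081   -0.00162002  0.05      ]
row [0.19, 0.22, 9.58, -0.05, 0.08, -0.26] n>= 1.5 yaw now 107.2
```

View pics/q5.png

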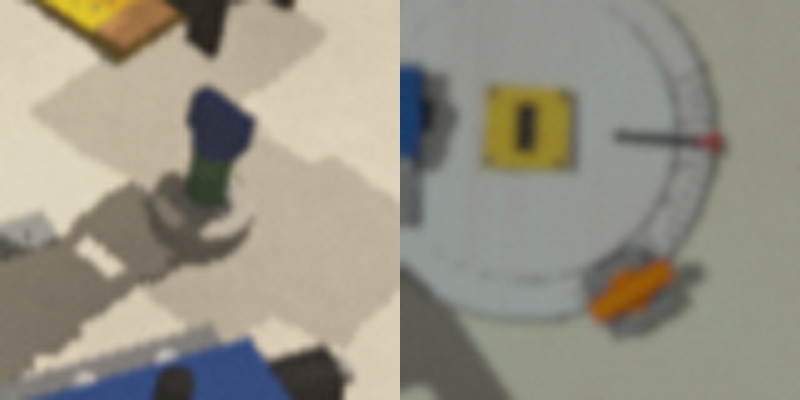

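q5: the pointer lines up with the mark (fit within 0.5°), the knob is back at its original angle, and the cell stands upright and undisturbed.

Emit:
{"name": "apply_moves", "arguments": {
  "steps": [
    [[0.2, 0.2, 5, 0, 0, 0, 0.3], [0.2, 0.2, 9.5, 0, 0, 0, 0.3], [0.2, 0.2, 9.5, 0, 0, 0, 0.3], [0.2, 0.2, 9.5, 0, 0, 0, -1], [0.2, 0.2, 9.5, 0, 0, 0, -1], [0.2, 0.2, 9.5, 0, 0, 0, -1], [0.2, 0.2, 9.5, 0, 0, 0, -1], [0.2, 0.2, 9.5, 0, 0, 0, -1], [0.2, 0.2, 9.5, 0, 0, 0, -1]]
  ]
}}

```text
time_s: 15.9
position: [0.4309, 0.2877, 0.0962]
tcp_rot: [[-0.955, -0.298, 0.002], [-0.298, 0.955, -0.0], [-0.002, -0.001, -1.0]]
force: [-0.5, 0.6, 2.8]
opening: 0.178
grasp_force: 29.9
```

```bash
python3 -c "
from h import *
st()"
```

```text
t 15.9 grasp [0.4309 0.2877 0.1042] yaw 107.3 tilt [-0.002 -0.001 -1.   ] F [-0.5  0.6  2.8] M [0.08 0.08 0.07] open 15.4 gf 29.9 q [ 2.140e+01  3.430e+01  1.042e+02 -1.000e-01  4.140e+01 -8.590e+01]
```

```bash
python3 - <<'E'
from h import *
im=cv2.imread("pics/t5.png")
hsv=cv2.cvtColor(cv2.resize(im[155:195,295:335],None,fx=8,fy=8,interpolation=cv2.INTER_CUBIC),cv2.COLOR_BGR2HSV)
k=cv2.inRange(hsv,np.array((15,90,60)),np.array((34,255,255)));p=np.argwhere(k)[:,::-1].astype(np.float32)
r=cv2.minAreaRect(p);c=cv2.boxPoints(r)/8-.44+[295,155];W=np.array([w("top",*x,.05) for x in c]);print(W.mean(0))
for i in range(4):
    d=W[(i+1)%4]-W[i];print(np.degrees(np.arctan2(d[1],d[0])),np.hypot(*d[:2]))
d=w("top",230+355/4-.4,85+105/4-.4,.09)-W.mean(0);print("laser ang",np.degrees(np.arctan2(d[1],d[0])))
# slot dark centroid
g=cv2.resize(im[168:183,310:321],None,fx=8,fy=8,interpolation=cv2.INTER_CUBIC).max(2);q=np.argwhere(g<75)[:,::-1]
e,V=np.linalg.eigh(np.cov(q.T));cc=q.mean(0)/8-.44+[310,168];print("slot",len(q)/64,cc,V[:,1],w("top",*cc,.05))
go((.593,-.0017,.21),86.7)
E
```

```text
[ 0.59251043 -0.00157943  0.05      ]
-3.0002372373347534 0.05451895481768914
-93.03228226428381 0.05659132329104886
176.88353893473624 0.0545538510515958
86.9323689808233 0.056480691730083736
laser ang -3.305779701515711
slot 18.21875 [314.69464837 175.0678259 ] [-0.06022139  0.99818505] [ 0.59285849 -0.00061199  0.05      ]
row [-6.87, -32.46, -10.55, -0.02, 0.12, 20.63] n>= 5.6 yaw now 107.3
```

Emit:
{"name": "apply_moves", "arguments": {
  "steps": [
    [[0, 0, -3, 0, 0, 0, -1], [0, 0, -7, 0, 0, 0, -1], [0, 0, -10.6, 0, 0, 0, -1], [-6.9, -32.4, -10.6, 0, 0.1, 20.3, -1], [-6.9, -32.4, -10.6, 0, 0.1, 20.3, -1], [-6.9, -32.4, -10.6, 0, 0.1, 20.3, -1], [-6.9, -32.4, -10.6, 0, 0.1, 20.3, -1], [-6.9, -32.4, -10.6, 0, 0.1, 20.3, -1], [-6.9, -32.4, -10.6, 0, 0.1, 20.3, -1], [-6.9, -32.4, -10.6, 0, 0.1, 20.3, -1], [-6.9, -32.4, -10.6, 0, 0.1, 20.3, -1], [-6.9, -32.4, -7.5, 0, 0.1, 20.3, -1], [-6.9, -32.4, -5.8, 0, 0.1, 20.3, -1], [-6.9, -32.4, -5.8, 0, 0.1, 20.3, -1], [-6.9, -32.4, -5.8, 0, 0.1, 20.3, -1]]
  ]
}}

```text
time_s: 17.77
position: [0.5934, -0.0006, 0.1548]
tcp_rot: [[-0.999, 0.051, 0.001], [0.051, 0.999, -0.001], [-0.001, -0.001, -1.0]]
force: [0.7, -0.7, -1.8]
opening: 0.179
grasp_force: 29.9
```

```bash
python3 - <<'E'
from h import *
st()
s=bot.capture("scene");cv2.imwrite("pics/s6.png",s)
A=cv2.resize(s[170:245,305:380],(600,600),interpolation=cv2.INTER_CUBIC);cv2.imwrite("pics/q6.png",A)
for X in((.5927,-.0012,.0633),(.5927,-.0012,.08),(.5927,-.0012,.13)):print(X,(px("scene",X)-[305,170]+.44)*8)
go((.5927,-.0012,.157),87)
E
```

```text
t 17.8 grasp [ 0.5934 -0.0006  0.1628] yaw 87.1 tilt [-0.001 -0.001 -1.   ] F [ 0.7 -0.7 -1.8] M [ 0.03 -0.02 -0.03] open 15.6 gf 29.9 q [-10.8  33.4  91.   -0.   55.5 -97.9]
(0.5927, -0.0012, 0.0633) [302.09021652 383.45860095]
(0.5927, -0.0012, 0.08) [304.08069436 355.71481582]
(0.5927, -0.0012, 0.13) [310.3163765  268.80029622]
row [0.1, -0.04, 0.61, -0.05, 0.09, 0.07] n>= 0.1 yaw now 87.1
```

View pics/q6.png

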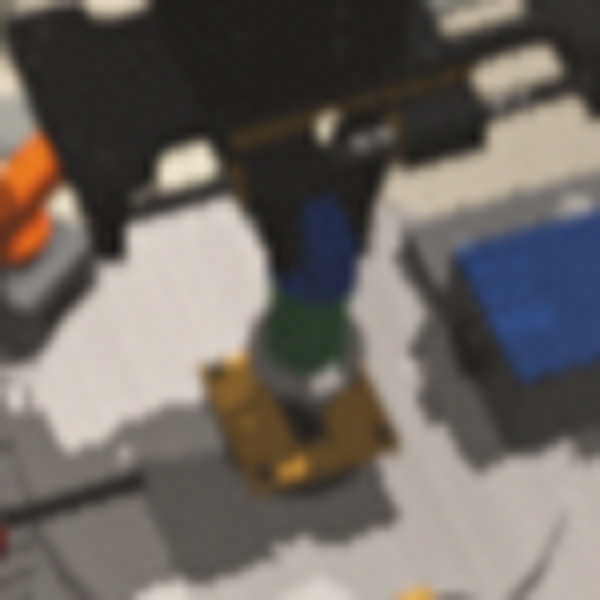

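q6: the flange (centre about (305,350)) lies over the seat as predicted (304,352), with the bar along the slot. I lower it gently.

Emit:
{"name": "apply_moves", "arguments": {
  "steps": [
    [[0.1, -0.05, 0.6, 0, 0, 0, -1], [0.1, -0.05, 1.2, 0, 0, 0, -1], [0.1, -0.05, 1.6, 0, 0, 0, -1], [0.1, -0.05, 1.8, 0, 0, 0, -1], [0.1, -0.05, 2.0, 0, 0, 0, -1], [0.1, -0.05, 2.0, 0, 0, 0, -1]]
  ]
}}

```text
time_s: 18.58
position: [0.592, -0.0016, 0.1341]
tcp_rot: [[-0.999, 0.052, -0.0], [0.052, 0.999, -0.001], [0.0, -0.001, -1.0]]
force: [0.3, 0.3, -3.5]
opening: 0.177
grasp_force: 29.9
```

```bash
python3 -c "
from h import *
st()"
```

```text
t 18.6 grasp [ 0.592  -0.0016  0.1421] yaw 87.0 tilt [ 0.    -0.001 -1.   ] F [ 0.3  0.3 -3.5] M [ 0.04 -0.01 -0.05] open 15.4 gf 29.9 q [-10.9  35.   92.   -0.   53.  -98. ]
```

Emit:
{"name": "apply_moves", "arguments": {
  "steps": [
    [[0, 0, 0.4, 0, 0, 0, -1], [0, 0, 0.8, 0, 0, 0, -1], [0, 0, 1.1, 0, 0, 0, -1], [0, 0, 1.25, 0, 0, 0, -1], [0, 0, 1.25, 0, 0, 0, -1]]
  ]
}}

```text
time_s: 19.2
position: [0.5919, -0.0015, 0.1222]
tcp_rot: [[-0.999, 0.052, -0.0], [0.052, 0.999, -0.001], [0.0, -0.001, -1.0]]
force: [-2.2, 0.4, 3.5]
opening: 0.179
grasp_force: 29.9
```

```bash
python3 -c "
from h import *
st()"
```

```text
t 19.2 grasp [ 0.5919 -0.0015  0.1302] yaw 87.0 tilt [ 0.    -0.001 -1.   ] F [-2.2  0.4  3.5] M [ 0.06  0.34 -0.02] open 15.5 gf 29.9 q [-10.9  36.   92.5  -0.   51.5 -97.9]
```

Emit:
{"name": "apply_moves", "arguments": {
  "steps": [
    [[0, 0, 0, 0, 0, 9, -1], [0, 0, 0, 0, 0, 18, -1], [0, 0, 0, 0, 0, 27, -1], [0, 0, 0, 0, 0, 36, -1], [0, 0, 0, 0, 0, 45, -1], [0, 0, 0, 0, 0, 54, -1], [0, 0, 0, 0, 0, 63, -1], [0, 0, 0, 0, 0, 72, -1], [0, 0, 0, 0, 0, 81, -1], [0, 0, 0, 0, 0, 90, -1], [0, 0, 0, 0, 0, 90, -1], [0, 0, 0, 0, 0, 90, -1]]
  ]
}}

```text
time_s: 20.7
position: [0.5931, -0.0018, 0.1223]
tcp_rot: [[0.05, 0.999, 0.002], [0.999, -0.05, -0.001], [-0.001, 0.002, -1.0]]
force: [1.1, -0.2, 2.9]
opening: 0.182
grasp_force: 29.9
```

```bash
python3 -c "
from h import *
st()"
```

```text
t 20.7 grasp [ 0.5931 -0.0018  0.1303] yaw -2.8 tilt [-0.001  0.002 -1.   ] F [ 1.1 -0.2  2.9] M [-0.23 -0.22 -0.01] open 15.8 gf 29.9 q [-10.9  36.   92.4  -0.   51.4  -8.1]
```

Emit:
{"name": "apply_moves", "arguments": {
  "steps": [
    [[0, 0, 0, 0, 0, 0, -0.3], [0, 0, 0, 0, 0, 0, -0.3], [0, 0, 0, 0, 0, 0, -0.3], [0, 0, -3, 0, 0, 0, -0.3], [0, 0, -8, 0, 0, 0, -0.3], [0, 0, -10, 0, 0, 0, -0.3], [0, 0, -10, 0, 0, 0, -0.3]]
  ]
}}

```text
time_s: 21.58
position: [0.5929, -0.0017, 0.2234]
tcp_rot: [[0.051, 0.999, 0.004], [0.999, -0.051, -0.001], [-0.001, 0.004, -1.0]]
force: [0.8, 0.7, 0.1]
opening: 0.35
grasp_force: 0.0
```

```bash
python3 - <<'E'
from h import *
st()
t=bot.capture("top");s=bot.capture("scene");cv2.imwrite("pics/t7.png",t);cv2.imwrite("pics/s7.png",s)
A=cv2.resize(t[130:200,230:310],None,fx=5,fy=5,interpolation=cv2.INTER_CUBIC)
B=cv2.resize(t[170:240,370:450],None,fx=5,fy=5,interpolation=cv2.INTER_CUBIC)
C=cv2.resize(s[175:245,310:390],None,fx=5,fy=5,interpolation=cv2.INTER_CUBIC)
cv2.imwrite("pics/q7.png",np.vstack([np.hstack([A,B])[:, :800]]));cv2.imwrite("pics/q7s.png",C)
cv2.imwrite("pics/q7.png",cv2.resize(np.vstack([np.hstack([A,B]),np.hstack([C,C*0])]),(685,600)))
E
```

```text
t 21.6 grasp [ 0.5929 -0.0017  0.2314] yaw -2.9 tilt [-0.001  0.004 -1.   ] F [0.8 0.7 0.1] M [-0.09  0.02 -0.  ] open 30.5 gf 0.0 q [-10.9  28.3  87.6  -0.   63.8  -8. ]
```

View pics/q7.png

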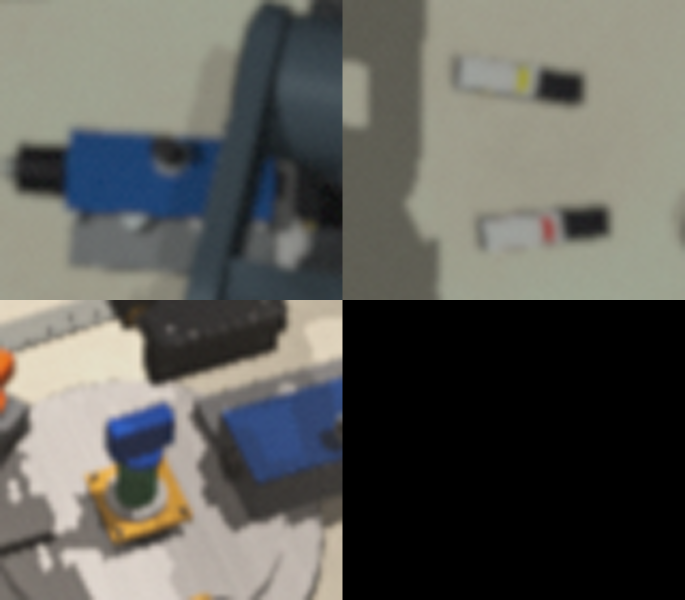

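q7: the cell sits upright in the seat with its cap bar across the slot. The yellow (518,80) and red (543,227) filters are where they were.

```bash
cat >> h.py <<'E'
def filt(im,roi,z=.025):
    u,v,a,b=roi;k=8
    g=cv2.resize(im[v:v+b,u:u+a],None,fx=k,fy=k,interpolation=cv2.INTER_CUBIC).max(2).astype(float)
    bg=np.median(g);out={}
    for nm,mk in(("handle",g<(bg+30)/2),("body",g>bg+15)):
        n,l,stt,ce=cv2.connectedComponentsWithStats(mk.astype(np.uint8));i=1+np.argmax(stt[1:,4])
        r=cv2.minAreaRect(np.argwhere(l==i)[:,::-1].astype(np.float32));c=np.array([w("top",*x,z) for x in (cv2.boxPoints(r)/k-.44+[u,v])])
        e=[np.linalg.norm(c[1]-c[0]),np.linalg.norm(c[2]-c[1])];cc=np.array([w("top",*(np.array(r[0])/k-.44+[u,v]),z)])[0];print(nm,cc,np.round(e,4));out[nm]=cc
    d=out["body"]-out["handle"];h=np.degrees(np.arctan2(d[1],d[0]));print("heading",h,np.hypot(*d[:2]));return out,h
E
python3 - <<'E'
from h import *
t=cv2.imread("pics/t7.png")
for n,r in(("yel",(388,175,45,25)),("red",(395,210,45,25))):
    print(n);o,h=filt(t,r)
    go((*o["handle"][:2],.12),h-90)
# housing geometry
q=lambda x,y:(230+x/4.283-.4,130+y/4.283-.4)
al=np.radians(86.1);ax=np.array([np.cos(al),np.sin(al)]);ay=np.array([-ax[1],ax[0]]);c=np.array([.5927,-.0013])
for nm,pt,z in(("roof outer far",(70,131),.0775),("roof outer near",(68,208),.0775),("roof near mid",(200,216),.0775),("nose23",(137,222),.07),("shelf outer",(70,264),.044),("shelf near mid",(190,268),.044)):
    d=w("top",*q(*pt),z)[:2]-c;print(nm,np.round([d@ax,d@ay],4))
E
```

```text
yel
handle [ 0.5443816  -0.35651046  0.025     ] [0.0239 0.0362]Traceback (most recent call last):
  File "<stdin>", line 4, in <module>
  File "h.py", line 55, in filt
    n,l,stt,ce=cv2.connectedComponentsWithStats(mk.astype(np.uint8));i=1+np.argmax(stt[1:,4])
                                                                         ~~~~~~~~~^^^^^^^^^^^
    return _wrapfunc(a, 'argmax', axis=axis, out=out, **kwds)
    return bound(*args, **kwds)
ValueError: attempt to get argmax of an empty sequence
```

```bash
sed -i 's/("body",g>bg+15)/("body",bl>np.median(bl)+14)/; s/    bg=np.median(g);out={}/    bl=cv2.resize(im[v:v+b,u:u+a],None,fx=k,fy=k,interpolation=cv2.INTER_CUBIC)[:,:,0].astype(float);bg=np.median(g);out={}/' h.py
python3 - <<'E'
from h import *
t=cv2.imread("pics/t7.png")
for n,r in(("yel",(388,175,45,25)),("red",(395,210,45,25))):
    print(n);o,h=filt(t,r)
    go((*o["handle"][:2],.12),h-90)
q=lambda x,y:(230+x/4.283-.4,130+y/4.283-.4)
al=np.radians(86.1);ax=np.array([np.cos(al),np.sin(al)]);ay=np.array([-ax[1],ax[0]]);c=np.array([.5927,-.0013])
for nm,pt,z in(("roof outer far",(70,131),.0775),("roof outer near",(68,208),.0775),("roof near mid",(200,216),.0775),("nose23",(137,222),.07),("shelf outer",(70,264),.044),("shelf near mid",(190,268),.044)):
    d=w("top",*q(*pt),z)[:2]-c;print(nm,np.round([d@ax,d@ay],4))
E
```

```text
yel
handle [ 0.5443816  -0.35651046  0.025     ] [0.0239 0.0362]
body [ 0.55329301 -0.29846672  0.025     ] [0.0136 0.0322]
heading 81.27157360522287 0.05872383935537491
row [-35.7, -2.82, 10.9, -0.11, 0.03, 5.77] n>= 6.0 yaw now -3.0
red
handle [ 0.43780276 -0.37457739  0.025     ] [0.0365 0.0235]
body [ 0.42881571 -0.31721505  0.025     ] [0.0326 0.0141]
heading 98.9042449188845 0.05806208171025037
row [-38.06, -13.37, 10.92, -0.11, 0.01, -11.86] n>= 6.7 yaw now -3.0
roof outer far [ 0.2249 -0.0308]
roof outer near [0.2221 0.0275]
roof near mid [0.1228 0.027 ]
nose23 [0.1707 0.034 ]
shelf outer [0.2235 0.0676]
shelf near mid [0.1313 0.0647]
```

```bash
python3 - <<'E'
from h import *
go((.4383,-.3786,.12),7)
E
```

```text
row [-38.46, -13.3, 10.92, -0.11, 0.01, -9.96] n>= 6.7 yaw now -3.0
```

Emit:
{"name": "apply_moves", "arguments": {
  "steps": [
    [[-38.5, -13.3, 0, 0, 0, -10, 0.1], [-38.5, -13.3, 0, 0, 0, -10, 0.1], [-38.5, -13.3, 0, 0, 0, -10, 0.1], [-38.5, -13.3, 0, 0, 0, -10, 0.1], [-38.5, -13.3, 0, 0, 0, -10, 0.1], [-38.5, -13.3, 0, 0, 0, -10, 0.1], [-38.5, -13.3, 0, 0, 0, -10, 0.1], [-38.5, -13.3, 10.9, 0, 0, -10, 0.1], [-38.5, -13.3, 10.9, 0, 0, -10, 0.1], [-38.5, -13.3, 10.9, 0, 0, -10, 0.1], [-38.5, -13.3, 10.9, 0, 0, -10, 0.1]]
  ]
}}

```text
time_s: 23.05
position: [0.4397, -0.3795, 0.1133]
tcp_rot: [[-0.123, 0.992, 0.0], [0.992, 0.123, -0.001], [-0.001, -0.0, -1.0]]
force: [-0.1, -0.7, 0.5]
opening: 0.548
grasp_force: 0.0
```

```bash
python3 - <<'E'
from h import *
st();go((.4383,-.3786,.024),7)
E
```

```text
t 23.1 grasp [ 0.4397 -0.3795  0.1213] yaw 7.1 tilt [-0.001 -0.    -1.   ] F [-0.1 -0.7  0.5] M [-0.09  0.03 -0.03] open 47.7 gf 0.0 q [-51.8  36.1  94.5  -0.   49.4 -58.8]
row [0.11, -0.12, 9.73, -0.0, 0.05, 0.05] n>= 1.6 yaw now 7.1
```

Emit:
{"name": "apply_moves", "arguments": {
  "steps": [
    [[0.1, -0.1, 5, 0, 0, 0, 0.1], [0.1, -0.1, 9.6, 0, 0, 0, 0.1], [0.1, -0.1, 9.6, 0, 0, 0, 0.1], [0.1, -0.1, 9.6, 0, 0, 0, -1], [0.1, -0.1, 9.6, 0, 0, 0, -1], [0.1, -0.1, 9.6, 0, 0, 0, -1], [0.1, -0.1, 9.6, 0, 0, 0, -1], [0.1, -0.1, 9.6, 0, 0, 0, -1]]
  ]
}}

```text
time_s: 24.05
position: [0.4389, -0.3793, 0.0188]
tcp_rot: [[-0.123, 0.992, 0.002], [0.992, 0.123, -0.003], [-0.003, 0.001, -1.0]]
force: [-0.3, 0.6, 7.7]
opening: 0.289
grasp_force: 30.0
```

```bash
cat >> h.py <<'E'
AL=86.1;C=np.array([.5927,-.0013])
def L(x,y):
    a=np.radians(AL);return C+x*np.array([np.cos(a),np.sin(a)])+y*np.array([-np.sin(a),np.cos(a)])
E
python3 - <<'E'
from h import *
st()
# pre-insert: nose 20 mm outside noses: nose y=.027+.012+.015 ; grip y = nose y + .085
for y,z in((.054+.085,.12),(.054+.085,.0695)):
    go((*L(.198,y),z),AL-180)
E
```

```text
t 24.1 grasp [ 0.4389 -0.3793  0.0268] yaw 7.1 tilt [-0.003  0.001 -1.   ] F [-0.3  0.6  7.7] M [0.03 0.13 0.04] open 25.2 gf 30.0 q [-51.9  44.8  96.8  -0.   38.2 -58.9]
row [57.68, 10.03, -9.5, -0.06, 0.21, -79.05] n>= 9.5 yaw now 7.1
row [57.7, 10.02, -4.45, -0.06, 0.21, -79.05] n>= 9.4 yaw now 7.1
```

```bash
sed -i 's/d=(yaw-cur+90)%180-90/d=(yaw-cur+90)%180-90 if tz is None else yaw-cur/' h.py
python3 - <<'E'
from h import *
go((*L(.198,.139),.16),AL-180,1);print(L(.198,.139))
E
```

```text
row [57.67, 10.04, -13.5, 0.22, 0.07, 100.95] n>= 9.6 yaw now 7.1
[0.46748891 0.20569561]
```

Emit:
{"name": "apply_moves", "arguments": {
  "steps": [
    [[0, 0, -4, 0, 0, 0, -1], [0, 0, -9, 0, 0, 0, -1], [0, 0, -13.5, 0, 0, 0, -1], [10, 2, -13.5, 0, 0, 10, -1], [57.7, 10, -13.5, 0.2, 0, 101, -1], [57.7, 10, -13.5, 0.2, 0, 101, -1], [57.7, 10, -13.5, 0.2, 0, 101, -1], [57.7, 10, -13.5, 0.2, 0, 101, -1], [57.7, 10, -13.5, 0.2, 0, 101, -1], [57.7, 10, -13.5, 0.2, 0, 101, -1], [57.7, 10, -13.5, 0.2, 0, 101, -1], [57.7, 10, -13.5, 0.2, 0, 101, -1], [57.7, 10, -13.5, 0.2, 0, 101, -1], [57.7, 10, -13.5, 0.2, 0, 101, -1], [57.7, 10, -13.5, 0.2, 0, 101, -1], [57.7, 10, -13.5, 0.2, 0, 101, -1]]
  ]
}}

```text
time_s: 26.05
position: [0.4664, 0.206, 0.1517]
tcp_rot: [[0.998, -0.068, -0.003], [-0.068, -0.998, 0.001], [-0.003, -0.001, -1.0]]
force: [0.2, 0.1, -2.2]
opening: 0.281
grasp_force: 30.0
```

```bash
python3 - <<'E'
from h import *
st();go((*L(.198,.139),.0725),AL-180,1)
E
```

```text
t 26.1 grasp [0.4664 0.206  0.1597] yaw -93.9 tilt [-0.003 -0.001 -1.   ] F [ 0.2  0.1 -2.2] M [-0.04  0.19 -0.02] open 24.5 gf 30.0 q [1.12e+01 2.85e+01 1.03e+02 1.00e-01 4.87e+01 1.05e+02]
row [0.13, 0.03, 8.71, -0.05, 0.16, -0.01] n>= 1.4 yaw now -93.9
```

Emit:
{"name": "apply_moves", "arguments": {
  "steps": [
    [[0.1, 0, 4.5, 0, 0, 0, -1], [0.1, 0, 8.7, 0, 0, 0, -1], [0.1, 0, 8.7, 0, 0, 0, -1], [1, 0, 8.7, 0, 0, 0, -1], [2, 0, 8.7, 0, 0, 0, -1], [3, 0, 8.7, 0, 0, 0, -1], [3.7, 0, 8.7, 0, 0, 0, -1], [3.7, 0, 8.7, 0, 0, 0, -1]]
  ]
}}

```text
time_s: 27.05
position: [0.496, 0.2043, 0.0638]
tcp_rot: [[0.997, -0.069, -0.019], [-0.069, -0.998, 0.0], [-0.019, 0.001, -1.0]]
force: [-12.7, 4.7, 0.6]
opening: 0.28
grasp_force: 30.0
```

```bash
python3 - <<'E'
from h import *
st()
p=bot.read_state()["position"][:2]-C;a=np.radians(AL);print("local",p@[np.cos(a),np.sin(a)],p@[-np.sin(a),np.cos(a)])
E
```

```text
t 27.1 grasp [0.496  0.2043 0.0718] yaw -93.9 tilt [-0.019  0.001 -1.   ] F [-12.7   4.7   0.6] M [0.47 1.84 0.15] open 24.3 gf 30.0 q [ 10.3  38.8 101.6   0.3  40.7 104. ]
local 0.1985242595522656 0.11044365742707901
```

Emit:
{"name": "apply_moves", "arguments": {
  "steps": [
    [[-1.5, 0, 0, 0, 0, 0, -1], [-1.5, -0.25, -0.05, 0, 0, 0, -1], [-0.5, -0.25, -0.05, 0, 0, 0, -1], [0, -0.25, -0.05, 0, 0, 0, -1], [0.4, -0.25, -0.05, 0, 0, 0, -1], [0.8, -0.25, -0.05, 0, 0, 0, -1], [0.8, -0.25, -0.05, 0, 0, 0, -1]]
  ]
}}

```text
time_s: 27.92
position: [0.5011, 0.2063, 0.0625]
tcp_rot: [[0.997, -0.069, -0.026], [-0.069, -0.998, -0.0], [-0.026, 0.002, -1.0]]
force: [-14.6, 5.2, -2.1]
opening: 0.284
grasp_force: 30.0
```

```bash
cat >> h.py <<'E'
def loc():
    p=bot.read_state()["position"][:2]-C;a=np.radians(AL);print("local",np.round([p@[np.cos(a),np.sin(a)],p@[-np.sin(a),np.cos(a)]],4))
E
python3 - <<'E'
from h import *
st();loc()
E
```

```text
t 27.9 grasp [0.5011 0.2063 0.0705] yaw -94.0 tilt [-0.026  0.002 -1.   ] F [-14.6   5.2  -2.1] M [0.82 2.72 0.19] open 24.7 gf 30.0 q [ 10.4  39.2 100.5   0.4  41.7 104. ]
local [0.2009 0.1055]
```

Emit:
{"name": "apply_moves", "arguments": {
  "steps": [
    [[-1.0, 0, 0, 0, 0, 0, -1], [-1.0, -0.2, -0.1, 0, 0, 0, -1], [0, -0.2, -0.1, 0, 0, 0, -1], [0.4, -0.2, -0.1, 0, 0, 0, -1], [0.8, -0.2, -0.1, 0, 0, 0, -1], [0.8, -0.2, -0.1, 0, 0, 0, -1]]
  ]
}}

```text
time_s: 28.68
position: [0.5113, 0.2075, 0.0643]
tcp_rot: [[0.997, -0.07, -0.022], [-0.07, -0.998, 0.0], [-0.022, 0.001, -1.0]]
force: [-14.8, 4.1, -1.0]
opening: 0.287
grasp_force: 30.0
```

```bash
python3 - <<'E'
from h import *
st();loc()
s=bot.capture("scene");t=bot.capture("top")
A=cv2.resize(s[175:235,355:435],None,fx=5,fy=5,interpolation=cv2.INTER_CUBIC)
B=cv2.resize(t[140:200,230:310],None,fx=5,fy=5,interpolation=cv2.INTER_CUBIC)
cv2.imwrite("pics/q8.png",np.hstack([A,B]))
E
```

```text
t 28.7 grasp [0.5113 0.2075 0.0723] yaw -94.0 tilt [-0.022  0.001 -1.   ] F [-14.8   4.1  -1. ] M [0.46 2.53 0.01] open 25.0 gf 30.0 q [ 10.4  39.5  99.2   0.4  42.6 104.1]
local [0.2028 0.0955]
```

Emit:
{"name": "apply_moves", "arguments": {
  "steps": [
    [[-0.3, -0.1, 0, 0, 0, 0, -1], [0.3, -0.15, 0, 0, 0, 0, -1], [0.8, -0.15, 0, 0, 0, 0, -1], [1.3, -0.15, 0, 0, 0, 0, -1], [1.8, -0.15, 0, 0, 0, 0, -1], [1.8, -0.15, 0, 0, 0, 0, -1]]
  ]
}}

```text
time_s: 29.52
position: [0.5306, 0.2072, 0.0643]
tcp_rot: [[0.997, -0.07, -0.02], [-0.07, -0.998, -0.0], [-0.02, 0.002, -1.0]]
force: [-13.0, 0.0, -1.2]
opening: 0.286
grasp_force: 30.0
```

```bash
python3 - <<'E'
from h import *
st();loc()
E
```

```text
t 29.5 grasp [0.5306 0.2072 0.0723] yaw -94.0 tilt [-0.02   0.002 -1.   ] F [-13.    0.   -1.2] M [ 0.01  2.29 -0.13] open 24.9 gf 30.0 q [ 10.   40.3  96.7   0.3  44.2 103.8]
local [0.2038 0.0761]
```

Emit:
{"name": "apply_moves", "arguments": {
  "steps": [
    [[0.6, 0, 0, 0, 0, 0, -1], [1.2, 0, 0, 0, 0, 0, -1], [1.8, 0, 0, 0, 0, 0, -1], [2.2, 0, 0, 0, 0, 0, -1], [2.6, 0, 0, 0, 0, 0, -1], [2.6, 0, 0, 0, 0, 0, -1]]
  ]
}}

```text
time_s: 30.28
position: [0.5557, 0.2056, 0.0636]
tcp_rot: [[0.997, -0.07, -0.022], [-0.07, -0.998, 0.0], [-0.022, 0.001, -1.0]]
force: [-13.8, 1.0, -2.9]
opening: 0.284
grasp_force: 30.0
```

```bash
python3 - <<'E'
from h import *
st();loc()
E
```

```text
t 30.3 grasp [0.5557 0.2056 0.0716] yaw -94.0 tilt [-0.022  0.001 -1.   ] F [-13.8   1.   -2.9] M [ 0.17  2.44 -0.19] open 24.7 gf 30.0 q [  9.4  41.5  93.1   0.3  46.6 103.2]
local [0.2039 0.051 ]
```

```bash
python3 - <<'E'
from h import *
s=bot.capture("scene");t=bot.capture("top");cv2.imwrite("pics/s9.png",s);cv2.imwrite("pics/t9.png",t)
A=cv2.resize(s[165:235,355:435],None,fx=5,fy=5,interpolation=cv2.INTER_CUBIC)
B=cv2.resize(t[140:210,230:310],None,fx=5,fy=5,interpolation=cv2.INTER_CUBIC)
cv2.imwrite("pics/q9.png",np.hstack([A,B]))
E
```

```text
(no output)
```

View pics/q9.png

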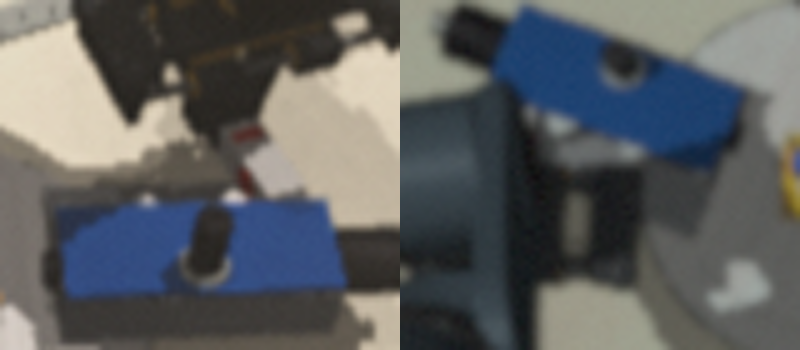

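q9 shows the truth: the arm has been pushed clockwise against its clamp (roof now tilted, top view (495,10)-(740,95)), and the red filter is caught at the mouth of slot 3. I have to put the filter down, loosen, swing back and re-tighten, then insert with far less force.

Emit:
{"name": "apply_moves", "arguments": {
  "steps": [
    [[-3, 0, 0, 0, 0, 0, -1], [-7, 0, 0, 0, 0, 0, -1], [-13, 0.7, 0, 0, 0, 0, -1], [-13, 0.7, 0, 0, 0, 0, -1], [-13, 0.7, 2, 0, 0, 0, -1], [-13, 0.7, 4, 0, 0, 0, -1], [-13, 0.7, 4.2, 0, 0, 0, -1], [-13, 0.7, 4.2, 0, 0, 0, -1]]
  ]
}}

```text
time_s: 31.38
position: [0.4356, 0.2083, 0.0246]
tcp_rot: [[0.998, -0.069, 0.001], [-0.069, -0.998, 0.002], [0.001, -0.002, -1.0]]
force: [0.4, -0.2, -2.3]
opening: 0.28
grasp_force: 30.0
```

```bash
python3 - <<'E'
from h import *
st()
E
```

```text
t 31.4 grasp [0.4356 0.2083 0.0326] yaw -94.0 tilt [ 0.001 -0.002 -1.   ] F [ 0.4 -0.2 -2.3] M [-0.05  0.16 -0.  ] open 24.4 gf 30.0 q [ 12.2  40.9 110.9   0.2  28.1 106. ]
```

Emit:
{"name": "apply_moves", "arguments": {
  "steps": [
    [[0, 0, 0.3, 0, 0, 0, -1], [0, 0, 0.55, 0, 0, 0, -1], [0, 0, 0.55, 0, 0, 0, -1]]
  ]
}}

```text
time_s: 31.75
position: [0.4351, 0.2082, 0.0201]
tcp_rot: [[0.998, -0.069, 0.002], [-0.069, -0.998, 0.002], [0.002, -0.002, -1.0]]
force: [0.6, -1.1, 8.9]
opening: 0.284
grasp_force: 30.0
```

```bash
python3 - <<'E'
from h import *
st()
go((.4845,-.0682,.15),27-180,1);go((.4845,-.0682,.076),27-180,1)
E
```

```text
t 31.8 grasp [0.4351 0.2082 0.0281] yaw -93.9 tilt [ 0.002 -0.002 -1.   ] F [ 0.6 -1.1  8.9] M [-0.19  0.29 -0.01] open 24.7 gf 30.0 q [ 12.2  41.5 111.1   0.2  27.3 106. ]
row [6.85, 27.21, -12.24, -0.16, -0.02, 59.05] n>= 5.5 yaw now -93.9
row [6.84, 27.23, -4.84, -0.16, -0.02, 59.05] n>= 5.5 yaw now -93.9
```

Emit:
{"name": "apply_moves", "arguments": {
  "steps": [
    [[0, 0, 0, 0, 0, 0, -0.15], [0, 0, 0, 0, 0, 0, -0.15], [0, 0, -6, 0, 0, 0, -0.15], [0, 0, -12.2, 0, 0, 0, 0], [6.8, 27.2, -12.2, 0, 0, 59, 0], [6.8, 27.2, -12.2, 0, 0, 59, 0], [6.8, 27.2, -12.2, 0, 0, 59, 0], [6.8, 27.2, -12.2, 0, 0, 59, 0], [6.8, 27.2, -12.2, 0, 0, 59, 0], [6.8, 27.2, -12.2, 0, 0, 59, 0], [6.8, 27.2, -12.2, 0, 0, 59, 0], [6.8, 27.2, -12.2, 0, 0, 59, 0], [6.8, 27.2, -7, 0, 0, 59, 0], [6.8, 27.2, -5, 0, 0, 59, 0], [6.8, 27.2, -5, 0, 0, 59, 0], [6.8, 27.2, -5, 0, 0, 59, -1], [6.8, 27.2, -5, 0, 0, 59, -1], [6.8, 27.2, -5, 0, 0, 59, -1], [6.8, 27.2, -5, 0, 0, 59, -1]]
  ]
}}

```text
time_s: 34.12
position: [0.4843, -0.0682, 0.0689]
tcp_rot: [[0.455, -0.89, 0.002], [-0.89, -0.455, 0.001], [0.0, -0.002, -1.0]]
force: [3.3, 2.8, 2.1]
opening: 0.187
grasp_force: 29.2
```

```bash
python3 - <<'E'
from h import *
st()
im=bot.capture("top");cv2.imwrite("pics/t10.png",im)
E
```

```text
t 34.1 grasp [ 0.4843 -0.0682  0.0769] yaw -152.9 tilt [ 0.    -0.002 -1.   ] F [3.3 2.8 2.1] M [ 0.51 -0.34  0.27] open 16.3 gf 29.2 q [-2.120e+01  3.600e+01  1.091e+02  1.000e-01  3.480e+01  1.317e+02]
```

Emit:
{"name": "apply_moves", "arguments": {
  "steps": [
    [[0, 0, 0, 0, 0, -8, -1], [0, 0, 0, 0, 0, -16, -1], [0, 0, 0, 0, 0, -24, -1], [0, 0, 0, 0, 0, -32, -1], [0, 0, 0, 0, 0, -40, -1], [0, 0, 0, 0, 0, -48, -1], [0, 0, 0, 0, 0, -56, -1], [0, 0, 0, 0, 0, -64, -1], [0, 0, 0, 0, 0, -68, -1], [0, 0, 0, 0, 0, -68, -1], [0, 0, 0, 0, 0, -68, 0], [0, 0, 0, 0, 0, -68, 0], [0, 0, -6, 0, 0, -68, 0], [0, 0, -11, 0, 0, -68, 0], [0, 0, -11, 0, 0, -68, 0]]
  ]
}}

```text
time_s: 36.05
position: [0.4849, -0.0692, 0.1813]
tcp_rot: [[0.996, 0.088, 0.005], [0.088, -0.996, -0.002], [0.005, 0.002, -1.0]]
force: [0.5, 0.2, 0.3]
opening: 0.492
grasp_force: 0.0
```

```bash
python3 - <<'E'
from h import *
st()
im=bot.capture("top");cv2.imwrite("pics/t11.png",im)
# blue roof fit
hsv=cv2.cvtColor(cv2.resize(im[120:190,230:310],None,fx=6,fy=6,interpolation=cv2.INTER_CUBIC),cv2.COLOR_BGR2HSV)
k=cv2.inRange(hsv,np.array((98,110,50)),np.array((130,255,255)))
n,l,s,c=cv2.connectedComponentsWithStats(k);i=1+np.argmax(s[1:,4]);r=cv2.minAreaRect(np.argwhere(l==i)[:,::-1].astype(np.float32))
W=np.array([w("top",*x,.0775) for x in cv2.boxPoints(r)/6-.42+[230,120]])
for j in range(4):
    d=W[(j+1)%4]-W[j];print(W[j][:2],np.degrees(np.arctan2(d[1],d[0])),np.hypot(*d[:2]))
E
```

```text
t 36.0 grasp [ 0.4849 -0.0692  0.1893] yaw -85.0 tilt [ 0.005  0.002 -1.   ] F [0.5 0.2 0.3] M [-0.05  0.17 -0.03] open 42.8 gf 0.0 q [-21.2  24.3 104.5   0.   50.9  63.7]
[0.6464617  0.22255775] -19.70653505102753 0.0600999262830119
[0.7030417  0.20229189] -110.34576501834158 0.16281519395187813
[0.64643335 0.04963449] 159.93579617673547 0.060098236798201136
[0.58998255 0.07025257] 69.65376756624113 0.16244002472406446
```

```bash
python3 - <<'E'
from h import *
go((.6604,.1303,.19),-27,1)
go((.6604,.1303,.109),-27,1)
E
```

```text
row [19.39, -18.27, -0.25, 0.01, -0.03, -57.97] n>= 5.4 yaw now -85.0
row [19.38, -18.27, 7.85, 0.01, -0.03, -57.97] n>= 5.4 yaw now -85.0
```

Emit:
{"name": "apply_moves", "arguments": {
  "steps": [
    [[19.4, -18.3, -0.2, 0, 0, -58, 0.1], [19.4, -18.3, -0.2, 0, 0, -58, 0.1], [19.4, -18.3, -0.2, 0, 0, -58, 0.1], [19.4, -18.3, -0.2, 0, 0, -58, 0.1], [19.4, -18.3, -0.2, 0, 0, -58, 0.1], [19.4, -18.3, -0.2, 0, 0, -58, 0.1], [19.4, -18.3, -0.2, 0, 0, -58, 0.1], [19.4, -18.3, -0.2, 0, 0, -58, 0.1], [19.4, -18.3, 4, 0, 0, -58, 0.1], [19.4, -18.3, 7.8, 0, 0, -58, 0.1], [19.4, -18.3, 7.8, 0, 0, -58, 0.1], [19.4, -18.3, 7.8, 0, 0, -58, -1], [19.4, -18.3, 7.8, 0, 0, -58, -1], [19.4, -18.3, 7.8, 0, 0, -58, -1], [19.4, -18.3, 7.8, 0, 0, -58, -1], [19.4, -18.3, 7.8, 0, 0, -58, -1]]
  ]
}}

```text
time_s: 38.1
position: [0.6611, 0.1312, 0.1016]
tcp_rot: [[0.453, 0.891, 0.001], [0.891, -0.453, 0.001], [0.002, 0.0, -1.0]]
force: [1.3, -0.6, 6.0]
opening: 0.227
grasp_force: 30.0
```

```bash
python3 - <<'E'
from h import *
st()
s=bot.read_state();p=np.array(s["position"]);R=np.array(s["tcp_rot"]);c=np.array([.5929,-.0017,p[2]])
d=p-c;A=np.degrees(np.arctan2(d[1],d[0]));print("post ang,r",A,np.hypot(*d[:2]))
T=78.57+.8-A;print("turn",T)
for f in(.25,.5,.75,1):print(round(f*T,2),np.round(100*R.T@(Ro.from_euler("z",f*T,degrees=True).apply(d)-d),2))
E
```

```text
t 38.1 grasp [0.6611 0.1312 0.1096] yaw -27.0 tilt [ 0.002  0.    -1.   ] F [ 1.3 -0.6  6. ] M [-0.21 -0.01  0.05] open 19.7 gf 30.0 q [ 1.7 42.8 80.4  0.1 56.7 28.6]
post ang,r 62.817432728363634 0.14934635535453344
turn 16.552567271636356
4.14 [-0.03 -1.08 -0.  ]
8.28 [-0.15 -2.15 -0.  ]
12.41 [-0.34 -3.21 -0.  ]
16.55 [-0.6  -4.26 -0.  ]
```

Emit:
{"name": "apply_moves", "arguments": {
  "steps": [
    [[0, -0.55, 0, 0, 0, -2, -1], [0, -1.1, 0, 0, 0, -4.1, -1], [-0.1, -1.6, 0, 0, 0, -6.2, -1], [-0.15, -2.15, 0, 0, 0, -8.3, -1], [-0.25, -2.7, 0, 0, 0, -10.4, -1], [-0.35, -3.2, 0, 0, 0, -12.4, -1], [-0.45, -3.7, 0, 0, 0, -14.5, -1], [-0.6, -4.25, 0, 0, 0, -16.5, -1], [-0.6, -4.25, 0, 0, 0, -16.5, -1], [-0.6, -4.25, 0, 0, 0, -16.5, -1]]
  ]
}}

```text
time_s: 39.35
position: [0.6198, 0.1453, 0.1015]
tcp_rot: [[0.18, 0.984, -0.0], [0.984, -0.18, 0.002], [0.001, -0.001, -1.0]]
force: [-0.5, -0.3, 6.9]
opening: 0.231
grasp_force: 30.0
```

```bash
python3 - <<'E'
from h import *
st()
p=np.array(bot.read_state()["position"]);d=p-[.5929,-.0017,0];print("post ang",np.degrees(np.arctan2(d[1],d[0])),np.hypot(*d[:2]))
im=bot.capture("top");cv2.imwrite("pics/t12.png",im);ptr(im)
g=cv2.cvtColor(im,cv2.COLOR_BGR2GRAY);print(g[172:184,334:358])
E
```

```text
t 39.4 grasp [0.6198 0.1453 0.1095] yaw -10.4 tilt [ 0.001 -0.001 -1.   ] F [-0.5 -0.3  6.9] M [-0.23  0.04  0.14] open 20.1 gf 30.0 q [ 3.1 40.4 86.3  0.1 53.3 13.4]
post ang 79.62056693336592 0.1494685385033599
res [-0.02  0.49 -0.   -0.25 -0.19 -0.16 -0.11 -0.06  0.02  0.1   0.19]
ptr dir -89.30275462138808 ptr from piv -93.56105932230406 -94.3800273815019 mark -93.87469837146597 0.12290155207383338
[[128 147 158 160 161 162 160 162 162 157 144 136 143 146 144 142 139 130
  118 126 146 155 156 156]
 [116 139 155 159 161 161 160 162 162 158 145 133 136 143 142 142 136 126
  116 126 146 155 157 157]
 [106 128 149 157 160 160 160 160 160 157 142 128 133 140 142 142 137 127
  116 125 147 156 157 156]
 [ 92 113 136 146 151 150 150 152 151 148 135 123 128 137 143 143 141 130
  117 123 143 154 157 158]
 [ 73  86 107 119 123 123 123 123 125 123 114 108 114 125 127 129 130 123
  108 112 132 147 155 156]
 [ 61  66  79  88  95  96  95  96  97  93  85  82  88  93  98 103 107 104
   93  94 116 135 150 157]
 [ 72  73  81  96 109 109 110 110 108 102  91  82  84  84  83  88  92  89
   82  86 103 127 148 154]
 [ 89  90  98 116 135 139 140 140 138 132 118 110 113 115 108 104 105  98
   87  86 100 124 145 155]
 [ 94  95 102 124 146 155 156 156 154 148 133 128 136 139 134 130 127 116
   98  96 110 129 148 155]
 [ 95  95 103 122 145 156 160 160 158 150 136 130 140 145 146 143 140 126
  108 109 125 141 151 156]
 [ 94  95 101 116 139 153 160 161 158 147 130 124 135 140 140 142 140 129
  113 119 140 150 155 157]
 [ 94  94  98 107 130 150 158 159 157 145 125 126 137 140 139 140 138 128
  113 125 146 157 157 157]]
```

```bash
python3 - <<'E'
from h import *
go((.4845,-.0685,.19),-85,1);go((.4845,-.0685,.076),-85,1)
E
```

```text
row [-23.46, -9.46, -8.08, -0.08, -0.05, 74.61] n>= 7.0 yaw now -10.4
row [-23.48, -9.45, 3.32, -0.08, -0.05, 74.61] n>= 7.0 yaw now -10.4
```

Emit:
{"name": "apply_moves", "arguments": {
  "steps": [
    [[0, 0, 0, 0, 0, 0, 0.1], [0, 0, 0, 0, 0, 0, 0.1], [0, 0, -5, 0, 0, 0, 0], [0, 0, -8, 0, 0, 0, 0], [-23.5, -9.4, -8, 0, 0, 74.6, 0], [-23.5, -9.4, -8, 0, 0, 74.6, 0], [-23.5, -9.4, -8, 0, 0, 74.6, 0], [-23.5, -9.4, -8, 0, 0, 74.6, 0], [-23.5, -9.4, -8, 0, 0, 74.6, 0], [-23.5, -9.4, -8, 0, 0, 74.6, 0], [-23.5, -9.4, -8, 0, 0, 74.6, 0], [-23.5, -9.4, -8, 0, 0, 74.6, 0], [-23.5, -9.4, -8, 0, 0, 74.6, 0], [-23.5, -9.4, 0, 0, 0, 74.6, 0], [-23.5, -9.4, 3.2, 0, 0, 74.6, 0], [-23.5, -9.4, 3.2, 0, 0, 74.6, 0], [-23.5, -9.4, 3.2, 0, 0, 74.6, -1], [-23.5, -9.4, 3.2, 0, 0, 74.6, -1], [-23.5, -9.4, 3.2, 0, 0, 74.6, -1], [-23.5, -9.4, 3.2, 0, 0, 74.6, -1]]
  ]
}}

```text
time_s: 41.9
position: [0.4846, -0.068, 0.0696]
tcp_rot: [[0.996, 0.085, -0.0], [0.085, -0.996, 0.002], [0.0, -0.002, -1.0]]
force: [1.4, 5.8, 6.9]
opening: 0.18
grasp_force: 30.0
```

Emit:
{"name": "apply_moves", "arguments": {
  "steps": [
    [[0, 0, 0, 0, 0, 8, -1], [0, 0, 0, 0, 0, 16, -1], [0, 0, 0, 0, 0, 24, -1], [0, 0, 0, 0, 0, 32, -1], [0, 0, 0, 0, 0, 40, -1], [0, 0, 0, 0, 0, 48, -1], [0, 0, 0, 0, 0, 56, -1], [0, 0, 0, 0, 0, 62, -1], [0, 0, 0, 0, 0, 67, -1], [0, 0, 0, 0, 0, 71, -1], [0, 0, 0, 0, 0, 71, -1], [0, 0, 0, 0, 0, 71, -1]]
  ]
}}

```text
time_s: 43.4
position: [0.4845, -0.0685, 0.0696]
tcp_rot: [[0.41, -0.912, -0.001], [-0.912, -0.41, 0.0], [-0.001, 0.001, -1.0]]
force: [-0.4, 3.7, 5.9]
opening: 0.199
grasp_force: 32.3
```

```bash
python3 - <<'E'
from h import *
st()
E
```

```text
t 43.4 grasp [ 0.4845 -0.0685  0.0776] yaw -155.8 tilt [-0.001  0.001 -1.   ] F [-0.4  3.7  5.9] M [0.51 0.19 0.84] open 17.3 gf 32.3 q [-21.2  36.  109.    0.   35.1 134.6]
```

Emit:
{"name": "apply_moves", "arguments": {
  "steps": [
    [[0, 0, 0, 0, 0, 0, 0], [0, 0, 0, 0, 0, 0, 0], [0, 0, -6, 0, 0, 0, 0], [0, 0, -11, 0, 0, 0, 0], [0, 0, -11, 0, 0, 0, 0]]
  ]
}}

```text
time_s: 44.02
position: [0.4869, -0.0701, 0.1816]
tcp_rot: [[0.406, -0.914, 0.006], [-0.914, -0.406, -0.002], [0.004, -0.005, -1.0]]
force: [0.5, 0.0, -1.2]
opening: 0.497
grasp_force: 0.0
```

```bash
cat >> h.py <<'E'
def roof(im):
    hsv=cv2.cvtColor(cv2.resize(im[120:190,230:310],None,fx=6,fy=6,interpolation=cv2.INTER_CUBIC),cv2.COLOR_BGR2HSV)
    k=cv2.inRange(hsv,np.array((98,110,50)),np.array((130,255,255)))
    n,l,s,c=cv2.connectedComponentsWithStats(k);i=1+np.argmax(s[1:,4]);r=cv2.minAreaRect(np.argwhere(l==i)[:,::-1].astype(np.float32))
    W=np.array([w("top",*x,.0775) for x in cv2.boxPoints(r)/6-.42+[230,120]])
    for j in range(2):
        d=W[j+1]-W[j];print("edge",np.degrees(np.arctan2(d[1],d[0]))%180,np.hypot(*d[:2]))
    m=W.mean(0)[:2]-C;a=np.radians(AL);print("roof ctr local",m@[np.cos(a),np.sin(a)],m@[-np.sin(a),np.cos(a)])
E
python3 - <<'E'
from h import *
st()
im=bot.capture("top");cv2.imwrite("pics/t13.png",im);ptr(im);roof(im)
c=px("top",(.4351+.03,.2082,.025));print(c)
u,v=int(c[0])-22,int(c[1])-28
try: filt(im,(u,v,45,56))
except Exception as e: print(e)
print("yel");filt(im,(388,175,45,25))
g=cv2.cvtColor(im,cv2.COLOR_BGR2GRAY);print(g[174:182,334:350])
E
```

```text
t 44.0 grasp [ 0.4869 -0.0701  0.1896] yaw -156.1 tilt [ 0.004 -0.005 -1.   ] F [ 0.5  0.  -1.2] M [ 0.07  0.16 -0.01] open 43.3 gf 0.0 q [-21.2  24.4 104.3   0.   51.  134.8]
res [nan nan nan nan nan nan nan nan nan nan nan]
ptr dir nan ptr from piv nan nan mark -93.66512823610847 0.12242224326031341
edge 177.1567715523862 0.059944934002663
edge 86.7018517497432 0.1634680835704002
roof ctr local 0.14752068329455537 0.0009216406406018698
[252.27455769 214.13690174]
handle [0.42786597 0.18396786 0.025     ] [0.0544 0.0317]
body [0.47866919 0.18325823 0.025     ] [0.0431 0.0272]
heading -0.8002595606159515 0.05080817288187983
yel
handle [ 0.54436612 -0.35657035  0.025     ] [0.024  0.0362]
body [ 0.55475332 -0.29870804  0.025     ] [0.0132 0.0337]
heading 79.82289887727204 0.05878725550208668
[[ 49  56  62  54  50  65  97 128 147 149 137 122 124 135 137 135]
 [ 46  49  52  50  45  53  81 114 135 140 129 116 123 131 136 137]
 [ 46  48  45  46  45  48  62  89 110 116 107 101 108 117 120 124]
 [ 46  45  45  44  44  49  58  74  88  90  84  77  83  88  93  98]
 [ 44  46  46  47  47  56  75  96 104 101  91  81  81  81  80  82]
 [ 46  43  44  46  49  60  88 118 129 127 115 105 109 108 100  95]
 [ 44  44  45  44  47  57  89 121 138 138 124 120 127 128 120 110]
 [ 42  43  42  43  43  48  75 108 128 124 113 111 121 121 114 105]]h.py:43: RuntimeWarning: invalid value encountered in scalar divide
  d.append([u,172+(col*np.arange(12)).sum()/col.sum()])
```

```bash
python3 - <<'E'
from h import *
im=cv2.imread("pics/t13.png")
cv2.imwrite("pics/q13.png",cv2.resize(im[130:250,200:360],None,fx=5,fy=5,interpolation=cv2.INTER_CUBIC))
print((px("top",(.4351,.2082,.025))-[200,130])*5)
E
```

```text
[261.17038308 465.71286575]
```

View pics/q13.png

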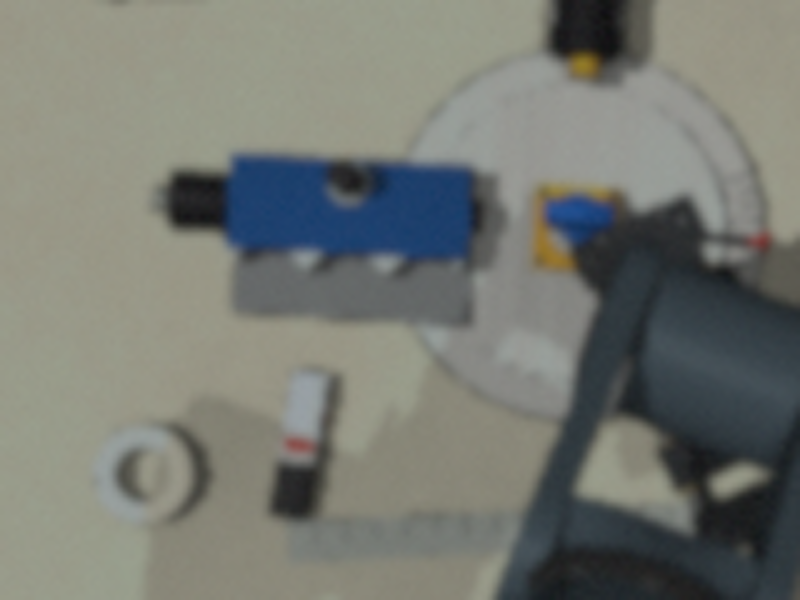

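q13: the red filter was knocked. Its handle end is at (291,516) and its nose end at (315,371), heading about -9°. The arm is at the mark, the cell is locked in, and the V-noses are at (308,260) and (390,262).

```bash
python3 - <<'E'
from h import *
q=lambda x,y:(200+x/5-.4,130+y/5-.4)
a=np.radians(AL)
for z in(.058,.072):
  for p in((308,262),(390,264)):
    d=w("top",*q(*p),z)[:2]-C;print(z,"nose local",np.round([d@[np.cos(a),np.sin(a)],d@[-np.sin(a),np.cos(a)]],4))
E_=w("top",*q(291,516),.025);H=w("top",*q(295,488),.025);N=w("top",*q(315,371),.025);d=N-E_;h=np.degrees(np.arctan2(d[1],d[0]));print(E_,H,N,h,np.linalg.norm(d))
d=w("top",*q(306,420),.025)-H;print(np.degrees(np.arctan2(d[1],d[0])))
im=cv2.imread("pics/t13.png");u=int(200+265/5);v=int(130+360/5);filt(im,(u,v,16,33))
E
```

```text
0.058 nose local [0.1736 0.035 ]
0.058 nose local [0.1201 0.0328]
0.072 nose local [0.1716 0.0361]
0.072 nose local [0.1186 0.0339]
[0.40291093 0.1895759  0.025     ] [0.42150966 0.18698884 0.025     ] [0.49949393 0.17394972 0.025     ] -9.190257534408483 0.09783890979742546
-8.979578454767662
handle [0.42762352 0.18406031 0.025     ] [0.053  0.0308]
body [0.48133718 0.18734652 0.025     ] [0.04   0.0514]
heading 3.5010009943969775 0.05381409818324748
```

```bash
python3 - <<'E'
from h import *
go((.4176,.1876,.12),-99.1,1);go((.4176,.1876,.0275),-99.1,1)
E
```

```text
row [-26.25, -4.23, 6.76, -0.06, -0.08, -56.98] n>= 5.3 yaw now -156.1
row [-26.25, -4.21, 16.01, -0.06, -0.08, -56.98] n>= 5.3 yaw now -156.1
```

Emit:
{"name": "apply_moves", "arguments": {
  "steps": [
    [[-26.3, -4.2, 0, 0, 0, -57, 0.1], [-26.3, -4.2, 0, 0, 0, -57, 0.1], [-26.3, -4.2, 0, 0, 0, -57, 0.1], [-26.3, -4.2, 0, 0, 0, -57, 0.1], [-26.3, -4.2, 0, 0, 0, -57, 0.1], [-26.3, -4.2, 0, 0, 0, -57, 0.1], [-26.3, -4.2, 5, 0, 0, -57, 0.1], [-26.3, -4.2, 11, 0, 0, -57, 0.1], [-26.3, -4.2, 16, 0, 0, -57, 0.1], [-26.3, -4.2, 16, 0, 0, -57, 0.1], [-26.3, -4.2, 16, 0, 0, -57, 0.1], [-26.3, -4.2, 16, 0, 0, -57, -1], [-26.3, -4.2, 16, 0, 0, -57, -1], [-26.3, -4.2, 16, 0, 0, -57, -1], [-26.3, -4.2, 16, 0, 0, -57, -1], [-26.3, -4.2, 16, 0, 0, -57, -1]]
  ]
}}

```text
time_s: 46.08
position: [0.4159, 0.1888, 0.0192]
tcp_rot: [[0.988, -0.158, -0.001], [-0.158, -0.988, 0.002], [-0.002, -0.002, -1.0]]
force: [-0.6, 0.0, 6.0]
opening: 0.283
grasp_force: 29.8
```

```bash
python3 - <<'E'
from h import *
st();loc()
go((*L(.1485,.135),.09),AL-180,1)
E
```

```text
t 46.1 grasp [0.4159 0.1888 0.0272] yaw -99.1 tilt [-0.002 -0.002 -1.   ] F [-0.6  0.   6. ] M [ 0.09  0.21 -0.05] open 24.6 gf 29.8 q [ 10.3  41.  114.7   0.3  24.3 109.1]
local [0.1776 0.1893]
row [5.66, 2.4, -6.29, -0.09, 0.09, -5.17] n>= 1.4 yaw now -99.1
```

Emit:
{"name": "apply_moves", "arguments": {
  "steps": [
    [[0, 0, -3, 0, 0, 0, -1], [0, 0, -6.3, 0, 0, 0, -1], [5.7, 2.4, -6.3, 0, 0, -5.2, -1], [5.7, 2.4, -6.3, 0, 0, -5.2, -1], [5.7, 2.4, -5.5, 0, 0, -5.2, -1], [5.7, 2.4, -4.7, 0, 0, -5.2, -1], [5.7, 2.4, -4.7, 0, 0, -5.2, -1], [5.7, 2.4, -4.7, 0, 0, -5.2, -1]]
  ]
}}

```text
time_s: 47.08
position: [0.4675, 0.1562, 0.0651]
tcp_rot: [[0.998, -0.067, -0.004], [-0.067, -0.998, 0.001], [-0.004, -0.001, -1.0]]
force: [-0.1, 1.4, -0.8]
opening: 0.283
grasp_force: 29.8
```

```bash
python3 - <<'E'
from h import *
st();loc()
go((*L(.1485,.135),.0735),AL-180,1)
E
```

```text
t 47.1 grasp [0.4675 0.1562 0.0731] yaw -93.8 tilt [-0.004 -0.001 -1.   ] F [-0.1  1.4 -0.8] M [-0.06  0.23 -0.  ] open 24.6 gf 29.8 q [  5.4  36.6 108.5   0.2  35.1  99.1]
local [0.1486 0.1356]
row [0.06, 0.01, -0.04, -0.07, 0.21, 0.07] n>= 0.0 yaw now -93.8
```

Emit:
{"name": "apply_moves", "arguments": {
  "steps": [
    [[0.6, 0, -0.05, 0, 0, 0, -1], [1.2, 0, -0.05, 0, 0, 0, -1], [1.7, 0, -0.05, 0, 0, 0, -1], [2.1, 0, -0.05, 0, 0, 0, -1], [2.5, 0, -0.05, 0, 0, 0, -1], [2.5, 0, -0.05, 0, 0, 0, -1]]
  ]
}}

```text
time_s: 47.82
position: [0.4935, 0.1539, 0.0658]
tcp_rot: [[0.998, -0.068, -0.002], [-0.068, -0.998, 0.001], [-0.002, -0.001, -1.0]]
force: [-0.1, -1.5, -1.4]
opening: 0.285
grasp_force: 29.8
```

```bash
python3 - <<'E'
from h import *
st();loc()
E
```

```text
t 47.8 grasp [0.4935 0.1539 0.0738] yaw -93.9 tilt [-0.002 -0.001 -1.   ] F [-0.1 -1.5 -1.4] M [-0.43  0.39 -0.19] open 24.8 gf 29.8 q [4.900e+00 3.750e+01 1.051e+02 1.000e-01 3.750e+01 9.870e+01]
local [0.1481 0.1096]
```

Emit:
{"name": "apply_moves", "arguments": {
  "steps": [
    [[0.3, 0.06, 0, 0, 0, 0, -1], [0.6, 0.06, 0, 0, 0, 0, -1], [0.9, 0.06, 0, 0, 0, 0, -1], [0.9, 0.06, 0, 0, 0, 0, -1]]
  ]
}}

```text
time_s: 48.32
position: [0.5031, 0.153, 0.0661]
tcp_rot: [[0.998, -0.067, -0.001], [-0.067, -0.998, 0.002], [-0.001, -0.002, -1.0]]
force: [0.2, -1.5, -1.7]
opening: 0.283
grasp_force: 29.8
```

```bash
python3 - <<'E'
from h import *
st();loc()
E
```

```text
t 48.3 grasp [0.5031 0.153  0.0741] yaw -93.9 tilt [-0.001 -0.002 -1.   ] F [ 0.2 -1.5 -1.7] M [-0.18  0.14 -0.1 ] open 24.6 gf 29.8 q [  4.7  37.8 103.8   0.2  38.4  98.4]
local [0.1479 0.0999]
```

Emit:
{"name": "apply_moves", "arguments": {
  "steps": [
    [[0.6, 0.05, 0, 0, 0, 0, -1], [1.2, 0.05, 0, 0, 0, 0, -1], [1.8, 0.05, 0, 0, 0, 0, -1], [2.4, 0.05, 0, 0, 0, 0, -1], [3.0, 0.05, 0, 0, 0, 0, -1], [3.4, 0.05, 0, 0, 0, 0, -1], [3.4, 0.05, 0, 0, 0, 0, -1]]
  ]
}}

```text
time_s: 49.2
position: [0.5364, 0.1502, 0.0659]
tcp_rot: [[0.998, -0.068, -0.002], [-0.068, -0.998, 0.002], [-0.002, -0.001, -1.0]]
force: [0.4, 0.0, 0.1]
opening: 0.282
grasp_force: 29.8
```

```bash
python3 - <<'E'
from h import *
st();loc()
E
```

```text
t 49.2 grasp [0.5364 0.1502 0.0739] yaw -93.9 tilt [-0.002 -0.001 -1.   ] F [0.4 0.  0.1] M [ 0.01  0.18 -0.06] open 24.5 gf 29.8 q [ 4.1 39.3 99.2  0.1 41.6 97.9]
local [0.1473 0.0664]
```

Emit:
{"name": "apply_moves", "arguments": {
  "steps": [
    [[0.4, 0, 0, 0, 0, 0, -1], [0.8, 0, 0, 0, 0, 0, -1], [1.1, 0, 0, 0, 0, 0, -1], [1.1, 0, 0, 0, 0, 0, -1]]
  ]
}}

```text
time_s: 49.7
position: [0.5445, 0.1496, 0.0654]
tcp_rot: [[0.998, -0.067, -0.008], [-0.067, -0.998, 0.001], [-0.008, -0.001, -1.0]]
force: [-4.5, 1.0, 0.1]
opening: 0.285
grasp_force: 29.8
```

```bash
python3 - <<'E'
from h import *
st();loc()
E
```

```text
t 49.7 grasp [0.5445 0.1496 0.0734] yaw -93.9 tilt [-0.008 -0.001 -1.   ] F [-4.5  1.   0.1] M [ 0.04  0.98 -0.01] open 24.8 gf 29.8 q [ 4.  39.8 97.9  0.2 42.8 97.7]
local [0.1473 0.0583]
```

Emit:
{"name": "apply_moves", "arguments": {
  "steps": [
    [[0.15, 0, 0, 0, 0, 0, -1], [0.25, 0, 0, 0, 0, 0, -1], [0.25, 0, 0, 0, 0, 0, -1]]
  ]
}}

```text
time_s: 50.08
position: [0.5448, 0.1498, 0.0651]
tcp_rot: [[0.998, -0.067, -0.012], [-0.067, -0.998, 0.002], [-0.012, -0.001, -1.0]]
force: [-7.9, 2.1, 3.1]
opening: 0.283
grasp_force: 29.9
```

```bash
python3 - <<'E'
from h import *
st();loc()
E
```

```text
t 50.1 grasp [0.5448 0.1498 0.0731] yaw -93.8 tilt [-0.012 -0.001 -1.   ] F [-7.9  2.1  3.1] M [ 0.3   1.36 -0.01] open 24.6 gf 29.9 q [ 4.  39.9 97.6  0.2 43.2 97.7]
local [0.1475 0.0581]
```

Emit:
{"name": "apply_moves", "arguments": {
  "steps": [
    [[-0.45, 0, 0.1, 0, 0, 0, -1], [-0.45, 0, 0.1, 0, 0, 0, -0.2], [-0.45, 0, 0.1, 0, 0, 0, -0.2], [-0.45, 0, 0.1, 0, 0, 0, -0.2], [-0.45, 0, -5, 0, 0, 0, -0.2], [-0.45, 0, -11, 0, 0, 0, 0], [-0.45, 0, -11, 0, 0, 0, 0]]
  ]
}}

```text
time_s: 50.95
position: [0.5495, 0.1497, 0.181]
tcp_rot: [[0.998, -0.067, 0.01], [-0.067, -0.998, 0.002], [0.01, -0.003, -1.0]]
force: [-0.1, 0.2, 0.3]
opening: 0.485
grasp_force: 0.0
```

```bash
python3 - <<'E'
from h import *
st()
im=bot.capture("top");cv2.imwrite("pics/t14.png",im);ptr(im)
o,h=filt(im,(380,165,60,40));hh=np.radians(h)
# where else could it be: print yellow window blob
print(blob("top",(20,120,80),(34,255,255),(360,150,90,110),im))
go((*(o["handle"][:2]-.004*np.array([np.cos(hh),np.sin(hh)])),.18),h-90,1)
E
```

```text
t 51.0 grasp [0.5495 0.1497 0.189 ] yaw -93.9 tilt [ 0.01  -0.003 -1.   ] F [-0.1  0.2  0.3] M [-0.06  0.12  0.05] open 42.2 gf 0.0 q [ 4.  29.6 93.6  0.1 56.2 97.8]
res [ 0.03  0.57 -0.16 -0.28 -0.21 -0.15 -0.08 -0.    0.05  0.11  0.13]
ptr dir -89.87689107830967 ptr from piv -93.78261651385455 -94.53363322772769 mark -93.89192296574984 0.1228762963573151
handle [ 0.54445208 -0.35658837  0.025     ] [0.0242 0.0362]
body [ 0.55615648 -0.29172971  0.025     ] [0.0172 0.0109]
heading 79.77048974577079 0.06590629456119432
(92, array([391.76, 247.84]), array([-0.357,  0.934]), array([ 2.96, 15.81]))
row [3.08, 50.91, 0.54, 0.07, -0.29, -83.64] n>= 8.2 yaw now -93.9
```

Emit:
{"name": "apply_moves", "arguments": {
  "steps": [
    [[3.1, 50.9, 0, 0, -0.3, -83, 0.1], [3.1, 50.9, 0, 0, -0.3, -83, 0.1], [3.1, 50.9, 0, 0, -0.3, -83, 0.1], [3.1, 50.9, 0, 0, -0.3, -83, 0.1], [3.1, 50.9, 0, 0, -0.3, -83, 0.1], [3.1, 50.9, 0, 0, -0.3, -83, 0.1], [3.1, 50.9, 0, 0, -0.3, -83, 0.1], [3.1, 50.9, 0, 0, -0.3, -83, 0.1], [3.1, 50.9, 0, 0, -0.3, -83, 0.1], [3.1, 50.9, 5, 0, -0.3, -83, 0.1], [3.1, 50.9, 10, 0, -0.3, -83, 0.1], [3.1, 50.9, 10, 0, -0.3, -83, 0.1], [3.1, 50.9, 10, 0, -0.3, -83, 0.1]]
  ]
}}

```text
time_s: 52.62
position: [0.5421, -0.3606, 0.0754]
tcp_rot: [[0.188, 0.982, -0.006], [0.982, -0.188, -0.002], [-0.003, -0.005, -1.0]]
force: [1.6, -0.3, -0.1]
opening: 0.546
grasp_force: 0.0
```

```bash
python3 - <<'E'
from h import *
st();go((.5438,-.3605,.0265),-9.5,1)
E
```

```text
t 52.6 grasp [ 0.5421 -0.3606  0.0834] yaw -10.9 tilt [-0.003 -0.005 -1.   ] F [ 1.6 -0.3 -0.1] M [-0.08  0.03 -0.01] open 47.5 gf 0.0 q [-43.3  43.5  84.6  -0.4  52.1 -32.2]
row [0.06, 0.2, 5.69, -0.31, 0.16, -1.35] n>= 0.9 yaw now -10.9
```

Emit:
{"name": "apply_moves", "arguments": {
  "steps": [
    [[0.05, 0.2, 3, -0.3, 0.2, -1.3, 0.1], [0.05, 0.2, 5.6, -0.3, 0.2, -1.3, 0.1], [0.05, 0.2, 5.6, -0.3, 0.2, -1.3, 0.1], [0.05, 0.2, 5.6, -0.3, 0.2, -1.3, -1], [0.05, 0.2, 5.6, -0.3, 0.2, -1.3, -1], [0.05, 0.2, 5.6, -0.3, 0.2, -1.3, -1], [0.05, 0.2, 5.6, -0.3, 0.2, -1.3, -1], [0.05, 0.2, 5.6, -0.3, 0.2, -1.3, -1]]
  ]
}}

```text
time_s: 53.62
position: [0.544, -0.3608, 0.0203]
tcp_rot: [[0.166, 0.986, 0.001], [0.986, -0.166, -0.0], [0.0, 0.001, -1.0]]
force: [-0.1, 0.4, 6.2]
opening: 0.281
grasp_force: 30.0
```

```bash
python3 - <<'E'
from h import *
st();go((*L(.1997,.138),.20),AL-180,1)
E
```

```text
t 53.6 grasp [ 0.544  -0.3608  0.0283] yaw -9.6 tilt [ 0.     0.001 -1.   ] F [-0.1  0.4  6.2] M [-0.01  0.12  0.  ] open 24.5 gf 30.0 q [-43.4  48.1  85.4   0.1  46.4 -33.8]
row [54.77, -16.86, -17.19, 0.05, -0.05, 84.33] n>= 9.6 yaw now -9.6
```

Emit:
{"name": "apply_moves", "arguments": {
  "steps": [
    [[0, 0, -5, 0, 0, 0, -1], [0, 0, -11, 0, 0, 0, -1], [0, 0, -17, 0, 0, 0, -1], [54.8, -16.9, -17, 0, 0, 84.3, -1], [54.8, -16.9, -17, 0, 0, 84.3, -1], [54.8, -16.9, -17, 0, 0, 84.3, -1], [54.8, -16.9, -17, 0, 0, 84.3, -1], [54.8, -16.9, -17, 0, 0, 84.3, -1], [54.8, -16.9, -17, 0, 0, 84.3, -1], [54.8, -16.9, -17, 0, 0, 84.3, -1], [54.8, -16.9, -17, 0, 0, 84.3, -1], [54.8, -16.9, -17, 0, 0, 84.3, -1], [54.8, -16.9, -17, 0, 0, 84.3, -1], [54.8, -16.9, -17, 0, 0, 84.3, -1], [54.8, -16.9, -17, 0, 0, 84.3, -1], [54.8, -16.9, -11, 0, 0, 84.3, -1], [54.8, -16.9, -7, 0, 0, 84.3, -1], [54.8, -16.9, -7, 0, 0, 84.3, -1]]
  ]
}}

```text
time_s: 55.88
position: [0.4658, 0.2061, 0.0872]
tcp_rot: [[0.998, -0.07, -0.008], [-0.07, -0.998, -0.001], [-0.008, 0.001, -1.0]]
force: [0.1, 0.0, -1.0]
opening: 0.285
grasp_force: 30.0
```

```bash
python3 - <<'E'
from h import *
st();loc();go((*L(.1997,.138),.0745),AL-180,1)
E
```

```text
t 55.9 grasp [0.4658 0.2061 0.0952] yaw -94.0 tilt [-0.008  0.001 -1.   ] F [ 0.1  0.  -1. ] M [-0.07  0.14 -0.01] open 24.8 gf 30.0 q [1.120e+01 3.500e+01 1.053e+02 1.000e-01 4.010e+01 1.052e+02]
local [0.1983 0.1407]
row [0.28, -0.15, 2.07, 0.07, 0.45, -0.11] n>= 0.3 yaw now -94.0
```

Emit:
{"name": "apply_moves", "arguments": {
  "steps": [
    [[0.3, -0.15, 1.5, 0, 0.4, 0, -1], [0.3, -0.15, 2.05, 0, 0.4, 0, -1], [0.3, -0.15, 2.05, 0, 0.4, 0, -1], [1, -0.15, 2.05, 0, 0.4, 0, -1], [1.6, -0.15, 2.05, 0, 0.4, 0, -1], [2.2, -0.15, 2.05, 0, 0.4, 0, -1], [2.7, -0.15, 2.05, 0, 0.4, 0, -1], [3.0, -0.15, 2.05, 0, 0.4, 0, -1], [3.0, -0.15, 2.05, 0, 0.4, 0, -1]]
  ]
}}

```text
time_s: 57.0
position: [0.4936, 0.2073, 0.0684]
tcp_rot: [[0.998, -0.067, -0.003], [-0.067, -0.998, -0.001], [-0.003, 0.001, -1.0]]
force: [-7.3, 1.0, 1.3]
opening: 0.285
grasp_force: 30.0
```

```bash
python3 - <<'E'
from h import *
st();loc()
E
```

```text
t 57.0 grasp [0.4936 0.2073 0.0764] yaw -93.9 tilt [-0.003  0.001 -1.   ] F [-7.3  1.   1.3] M [-0.06  1.07 -0.06] open 24.8 gf 30.0 q [ 10.8  38.  102.3  -0.   39.8 104.7]
local [0.2013 0.113 ]
```

Emit:
{"name": "apply_moves", "arguments": {
  "steps": [
    [[-1.2, 0.1, 0, 0, 0, 0, -1], [-1.2, 0.1, 0.22, 0, 0, 0, -1], [-1.2, 0.1, 0.22, 0, 0, 0, -1]]
  ]
}}

```text
time_s: 57.38
position: [0.4866, 0.2075, 0.0669]
tcp_rot: [[0.998, -0.067, 0.008], [-0.067, -0.998, 0.001], [0.008, -0.001, -1.0]]
force: [0.2, -0.6, -0.7]
opening: 0.282
grasp_force: 30.0
```

```bash
python3 - <<'E'
from h import *
st();loc()
E
```

```text
t 57.4 grasp [0.4866 0.2075 0.0749] yaw -93.9 tilt [ 0.008 -0.001 -1.   ] F [ 0.2 -0.6 -0.7] M [-0.05  0.13 -0.01] open 24.6 gf 30.0 q [ 1.100e+01  3.780e+01  1.037e+02 -1.000e-01  3.800e+01  1.049e+02]
local [0.2011 0.1201]
```

Emit:
{"name": "apply_moves", "arguments": {
  "steps": [
    [[0, 0.12, 0.08, 0, -0.4, 0, -1], [0.4, 0.12, 0.08, 0, -0.4, 0, -1], [0.8, 0.12, 0.08, 0, -0.4, 0, -1], [1.1, 0.12, 0.08, 0, -0.4, 0, -1], [1.1, 0.12, 0.08, 0, -0.4, 0, -1]]
  ]
}}

```text
time_s: 58.0
position: [0.4972, 0.2054, 0.0662]
tcp_rot: [[0.998, -0.068, 0.0], [-0.068, -0.998, 0.001], [0.0, -0.001, -1.0]]
force: [-0.3, -0.2, -1.1]
opening: 0.287
grasp_force: 30.0
```

```bash
python3 - <<'E'
from h import *
st();loc()
E
```

```text
t 58.0 grasp [0.4972 0.2054 0.0742] yaw -93.9 tilt [ 0.    -0.001 -1.   ] F [-0.3 -0.2 -1.1] M [-0.07  0.22  0.  ] open 25.0 gf 30.0 q [1.050e+01 3.830e+01 1.021e+02 1.000e-01 3.950e+01 1.043e+02]
local [0.1998 0.1094]
```

Past the earlier contact, with no force. I go on.

Emit:
{"name": "apply_moves", "arguments": {
  "steps": [
    [[0.4, 0, 0, 0, 0, 0, -1], [0.8, 0, 0, 0, 0, 0, -1], [1.2, 0, 0, 0, 0, 0, -1], [1.2, 0, 0, 0, 0, 0, -1]]
  ]
}}

```text
time_s: 58.5
position: [0.5093, 0.2046, 0.0662]
tcp_rot: [[0.998, -0.068, 0.0], [-0.068, -0.998, 0.001], [0.0, -0.001, -1.0]]
force: [0.0, 0.3, -1.0]
opening: 0.282
grasp_force: 30.0
```

```bash
python3 - <<'E'
from h import *
st();loc()
E
```

```text
t 58.5 grasp [0.5093 0.2046 0.0742] yaw -93.9 tilt [ 0.    -0.001 -1.   ] F [ 0.   0.3 -1. ] M [-0.07  0.21  0.01] open 24.6 gf 30.0 q [1.020e+01 3.880e+01 1.005e+02 1.000e-01 4.060e+01 1.040e+02]
local [0.1998 0.0972]
```

Emit:
{"name": "apply_moves", "arguments": {
  "steps": [
    [[0.6, 0, 0, 0, 0, 0, -1], [1.2, 0, 0, 0, 0, 0, -1], [1.8, 0, 0, 0, 0, 0, -1], [2.4, 0, 0, 0, 0, 0, -1], [3.0, 0, 0, 0, 0, 0, -1], [3.5, 0, 0, 0, 0, 0, -1], [3.8, 0, 0, 0, 0, 0, -1], [4.1, 0, 0, 0, 0, 0, -1], [4.1, 0, 0, 0, 0, 0, -1]]
  ]
}}

```text
time_s: 59.62
position: [0.5479, 0.2018, 0.0658]
tcp_rot: [[0.998, -0.067, -0.004], [-0.067, -0.998, 0.001], [-0.004, -0.0, -1.0]]
force: [-3.8, -0.0, 0.1]
opening: 0.283
grasp_force: 30.0
```

```bash
python3 - <<'E'
from h import *
st();loc()
E
```

```text
t 59.6 grasp [0.5479 0.2018 0.0738] yaw -93.9 tilt [-0.004 -0.    -1.   ] F [-3.8 -0.   0.1] M [-0.    0.74 -0.02] open 24.6 gf 30.0 q [9.20e+00 4.06e+01 9.51e+01 1.00e-01 4.44e+01 1.03e+02]
local [0.1996 0.0585]
```

Emit:
{"name": "apply_moves", "arguments": {
  "steps": [
    [[0.15, 0, 0, 0, 0, 0, -1], [0.15, 0, 0, 0, 0, 0, -1], [-0.25, 0, 0.1, 0, 0, 0, -1], [-0.25, 0, 0.1, 0, 0, 0, -0.25], [-0.25, 0, 0.1, 0, 0, 0, -0.25], [-0.25, 0, 0.1, 0, 0, 0, -0.25], [-0.25, 0, -5, 0, 0, 0, -0.25], [-0.25, 0, -11, 0, 0, 0, 0], [-0.25, 20, -11, 0, 0, 0, 0], [-0.25, 20, -11, 0, 0, 0, 0], [-10, 28, -14, 0, 0, 0, 0], [-10, 28, -14, 0, 0, 0, 0], [-10, 28, -14, 0, 0, 0, 0]]
  ]
}}

```text
time_s: 61.25
position: [0.4302, -0.0726, 0.2064]
tcp_rot: [[0.998, -0.067, 0.001], [-0.067, -0.998, 0.0], [0.001, -0.0, -1.0]]
force: [0.5, -0.0, 0.4]
opening: 0.5
grasp_force: 0.0
```

```bash
python3 - <<'E'
from h import *
st()
im=bot.capture("top");cv2.imwrite("pics/t20.png",im);roof(im);ptr(im)
a=np.radians(AL)
# handle ends of the inserted bars: dark blobs beyond the shelf, profile along local y at z=.069
g=cv2.cvtColor(im,cv2.COLOR_BGR2GRAY)
for n,x in(("s1",.0956),("s2",.1476),("s3",.1996)):
    v=[]
    for y in np.arange(.02,.10,.004):
        p=px("top",(*L(x,y),.069));v.append(int(cv2.getRectSubPix(g,(1,1),(float(p[0]),float(p[1])))[0,0]))
    print(n,v)
print(g[174:182,334:350])
b=blob("top",(3,120,90),(17,255,255),(320,190,40,35),im);print(b)
s=bot.capture("scene");cv2.imwrite("pics/s20.png",s)
print("cap scene",blob("scene",(100,120,50),(130,255,255),(325,185,25,30),s),px("scene",(.593,-.0015,.125)))
E
```

```text
t 61.2 grasp [ 0.4302 -0.0726  0.2144] yaw -93.9 tilt [ 0.001 -0.    -1.   ] F [ 0.5 -0.   0.4] M [-0.01  0.18 -0.02] open 43.5 gf 0.0 q [-24.3  18.3 109.9   0.   51.8  69.5]
edge 176.66752246873344 0.05971739034817297
edge 86.20701537266737 0.16293646918167812
roof ctr local 0.14740500993010958 -0.0001115080085960455
res [-0.05  0.05  0.05 -0.   -0.03 -0.03 -0.   -0.01 -0.01  0.03  0.01]
ptr dir -92.80975104023979 ptr from piv -94.01850784580252 -94.2513880098738 mark -93.91237628052635 0.12304294948557896
s1 [55, 56, 65, 81, 93, 98, 99, 98, 99, 99, 99, 100, 111, 126, 134, 130, 132, 138, 144, 147]
s2 [60, 79, 113, 123, 94, 55, 42, 41, 40, 39, 41, 41, 47, 70, 109, 136, 142, 143, 143, 143]
s3 [59, 76, 107, 122, 101, 63, 43, 41, 41, 42, 43, 43, 44, 66, 106, 136, 142, 142, 142, 143]
[[135 144 146 148 146 146 147 146 148 144 131 117 120 128 132 131]
 [122 133 136 137 138 139 138 139 139 136 125 112 118 126 130 132]
 [ 99 105 111 113 115 113 114 115 116 114 108 101 107 114 116 119]
 [ 87  89  90  88  87  87  88  88  86  87  82  79  83  87  89  96]
 [114 110 107 102  98 101  98  96  93  88  84  75  77  80  77  83]
 [138 136 133 129 129 126 127 126 121 117 107  99 103 104  99  95]
 [146 145 145 144 143 142 142 142 139 135 122 117 124 128 124 120]
 [147 147 147 149 146 147 146 146 145 138 124 120 130 134 133 133]]
(27, array([340.93, 204.15]), array([-0.996, -0.084]), array([1.23, 1.86]))
cap scene (87, array([342.6 , 205.24]), array([-0.457,  0.89 ]), array([3.46, 4.1 ])) [343.21629274 204.39569669]
```

The pointer is within 0.3° of the mark. Both handles stick out equally, about 45 mm, and the cell is in its seat. I hand in the job.

```bash
python3 -c "
from rig import bot
print(bot.hand_in())"
```

```text
the job is handed in; nothing more can be done
None
```

The job is handed in, but I got no verdict back: by my last check the pointer is within about 0.4° of the red mark, the knob was turned to its stop, the cell is locked across the slot, and the red and yellow filters are home in slots 2 and 3 (I saw no green one); my first try at inserting red pushed the clamped arm about 16° off, so I loosened, re-swung and re-tightened it before finishing.

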